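# Store the drip tiles in the herb planter

## Robot

A 7-joint arm with a two-finger parallel gripper is mounted at the origin on the work surface. World frame = base frame: x ahead of the robot, y to its left, z up, the work surface at z = 0. Lengths are in m, angles in rad, forces in N, time in s.
With the tool pointing down it reaches from about 0.425 to 0.925 m from the base axis. Payload 6.8 kg.
Tool frame: the origin (TCP) lies midway between the tips of the shut fingers; the grasp point (between the pads) lies 19 mm behind it (r.grip_depth is the distance from the TCP to the grasp point, in m); z points along the fingers, y is the line along which they close (so a half turn about z gives the same grasp; the last joint's range is limited). The gripper opens to 85 mm and grips with 20 to 120 N. Pads are 22 mm wide; open, the fingers measure 114 mm over their backs; the gripper's body (76 mm by 85 mm) begins 54 mm behind the grasp point. The pads swing forward as they close: fully open they stand 13 mm farther back than shut.
Start: joints at [-1.304, 0.477, 0.022, 1.555, -0.011, 1.109, -0.083], TCP at [0.247, 0.628, 0.231] pointing down, gripper open.
Joint ranges: [-2.96, 2.96], [-0.34, 2.1], [-1.41, 1.46], [0.24, 2.44], [-1.37, 4.51], [0.17, 1.92], [-2.96, 2.96]. Speed limits (rad/s): [2.39, 2.39, 3.14, 3.14, 3.14, 3.14, 3.14].

## Interface

Orientations are given as a rotation vector (axis times angle).
In Python, from bench import telemetry, grab_frame, calibration, order, silhouettes, r gives the robot as it stands.
- The arm moves only by the tool apply_moves, never from a script. Its argument "moves" is a list of rows, each a list of 7 numbers: the turn, a rotation vector about the tool's x, y, z scaled (see below), then the shift along the tool's x, y, z scaled (see below), then the opening, from -1 (shut) to 1 (fully open). A call has exactly 8 rows; each row shifts and turns the commanded pose from where the row before left it, along the tool's axes as they then stand; what a row does not reach is not made up. The controller multiplies each number of a shift by 1000 mm and each number of a turn by 6 degrees. A row lasts 1/12 s, in which the tool goes at most 41.7 mm and 7.16 degrees, less where a joint would pass 70% of its speed; a pose out of reach is approached as far as the arm can. A call with a number of a shift or a turn outside -1 to 1 is refused whole. A call with a gripper value outside its range is refused whole. The fingers move at their own pace and stop on an object; "grip_force" is the grip in N (left out, the last holds). Time passes only in rows, so rows that do not move let the fingers close, or fill a call up. It gives the time, the measured TCP pose, the force, the opening and the grip force at its end, in the units of the state.
- telemetry.get_obs(): the state, without advancing time (a new reading comes with each control period).
- grab_frame(name): name is "side" or "top" or "wrist"; returns the picture (480x640x3 uint8, blue, green, red); there is no depth.
- calibration(name): a dict with "fx", "fy", "cx", "cy" (pixels), "k1" (the pictures are not rectified: a ray, as slopes to the right and down, at radius r is drawn at 1 + k1 r^2 times it, then the intrinsics apply), "world_from_camera" (4x4, takes a point from camera to world coordinates); the wrist camera has in their place "mount" (4x4, takes a point from camera to tool coordinates, whose origin is the TCP and whose axes are the flange's). Camera axes: x right, y down, z forward; pixel columns grow to the right and rows downward; lengths in m; the calibration is good to about 2 mm. A picture is of the moment at which its call begins: read the wrist's pose just before it. calibration takes no time and is no camera call.
- order.hand_in(): hands the job in; it is judged then, once.
Trained networks look in the newest picture that a camera, given by its name, has taken for a name from the list of things; names that differ only in an ending like _2 or _b are one class to them, and where a whole thing is asked for, a point or a joint stands for the part that bears it (a point fixed in the world has none). Each returns a list of dicts, best first, with "p" (0 to 1); they miss things now and then, are a little off and sometimes report something else, mostly with a low value. They report only what shows in the picture. A call takes as long as a camera call. They do not tell look-alikes from the thing itself.
- silhouettes(thing, camera): "mask" (480x640 bool, what is visible of it) and "extent" ([centre column, centre row, width, height] in pixels, round what is visible of it).
The state is a dict: "clock": time; "joints": joint angles; "qvel": joint speeds; "tau": joint torques, N m; "tcp_pos": TCP position; "orientation": TCP orientation; "contact_force": force on the tool from outside, world axes, zero at the start; "moment": the same for the moment, N m; "grip_width": finger opening in m; "gripper_force": force on a finger pad.
Only numpy, scipy, OpenCV 4.12 (cv2) and the standard library are available. Lean on these libraries where they do the work, as an engineer would, in place of code of your own. Each camera call takes 0.05 s, during which the arm holds its last target. There are 200 camera calls.

## Task

Stack the three terracotta tiles flat in the empty half of the clear planter, in one neat square pile with all edges flush. Then slide the planter's clear door over them fully to its stop, which uncovers the seedlings, and leave the other things on the bench where they are.

Things in the scene. Friction and masses are not known exactly. Their poses are not given: they have to be found in the camera images.
- tile1: one of three identical flat rectangular terracotta tiles, 90 (its x) x 56 (its y) x 14 mm thick, 130 g, lying flat on the bench; origin at the centre of its underside, z up
- tile2: one of three identical flat rectangular terracotta tiles, 90 (its x) x 56 (its y) x 14 mm thick, 130 g, lying flat on the bench; origin at the centre of its underside, z up
- tile3: one of three identical flat rectangular terracotta tiles, 90 (its x) x 56 (its y) x 14 mm thick, 130 g, lying flat on the bench; origin at the centre of its underside, z up
- planter: fixed clear acrylic trough, 172 (its x) x 338 (its y, plus small end stops) mm, walls 6 mm thick and 58 mm high, floor 6 mm thick (white), open at the top, split by a cross wall at its middle into two square halves of 160 x 160 mm inside: soil with small seedlings on its +y side, the empty half on its -y side. Origin at the centre of its underside, z up
- bay (a point): centre of the floor of the planter's empty half (top of the floor, 6 mm above the bench), axes as the planter's; inner walls at x = +-80 mm, y = +-80 mm from here
- door (a joint): the sliding door: a clear flat panel framed in aluminium, 164 (planter x) x 166 (planter y) x 5 mm, lying on the planter's walls (underside 58 mm, top 64 mm above the bench), slides level along the planter's -y. 0 = fully over the seedlings, 0.166 m = at its stop, fully over the empty half; starts up to 0.03 m from 0, so that its edge then overhangs the empty half by as much. Friction about 1.5 N
- door_grip (a point): top centre of the aluminium grip fin in the middle of the door: an upright block 16 (planter x) x 44 (planter y) mm that stands 30 mm above the panel; this point is 94 mm above the bench and moves with the door; axes as the planter's
- pot: bystander: white ceramic pot, 90 mm wide, 85 mm high, origin at the centre of its underside
- funnel: bystander: green funnel standing mouth down, 84 mm wide, 80 mm high, origin at the centre of its underside
- rake: bystander: stainless steel mini rake lying down, 240 mm long along its x (tines at +x), 60 mm wide, 20 mm high
- scoop: bystander: small white plastic scoop, 165 mm long along its x (bowl at +x), 52 mm wide, 30 mm high
Not all that is in view belongs to the job. What is shaped like the tile1 but purple is not meant. Leave any pink look-alike of the tile2 alone.

How it is judged:
By the outcome, as a careful person would: the job done as asked, in the order asked, and still so for the second after the job is handed in, with the robot touching nothing.
It also fails if it takes over 72 s, if anything falls off the work surface, if the arm or the gripper's body presses on something with over 40 N, if the wrist force passes 120 N, or if a joint passes its speed limit or range.

## Working session

There is one attempt and no reset: what is moved stays moved. The work goes in short steps, Python scripts to look and compute and a tool call to move; the robot and the scene stay as the last step left them, time stands still between calls to the robot, and variables do not carry over. Pictures are saved under pics/ and viewed, at most 10 in all, crops included, and the job is handed in when it is done.

Besides the shell and the picture viewer there is one more tool, called after ">>>" by a JSON object that holds its "name" and its "arguments". apply_moves: Moves the arm, as the interface text tells. Its arguments: {"type":"object","properties":{"moves":{"type":"array"},"grip_force":{"type":"number"}},"required":["moves"]}

```bash
mkdir -p pics; ls; python3 - <<'E'
from bench import telemetry, grab_frame, calibration
import cv2
o=telemetry.get_obs();print({k:o[k] for k in o})
for n in("side","top"):
    cv2.imwrite(f"pics/{n}0.png",grab_frame(n));print(calibration(n))
print(calibration("wrist"))
E
```

```text
pics
{'clock': 0.0, 'joints': array([-1.30408262,  0.47781453,  0.02233415,  1.55645179, -0.0114895 ,
        1.10932824, -0.08306914]), 'qvel': array([-0.00088186, -0.00104534, -0.00151338, -0.00019517,  0.00085913,
       -0.00248882,  0.00174829]), 'tau': array([-1.09942728e-03, -5.96447647e+01,  1.60754833e+00, -2.81193978e+01,
        1.24240288e-02,  9.39383288e-03,  2.11324232e-05]), 'tcp_pos': array([0.24691057, 0.62757184, 0.23031582]), 'orientation': array([-5.85181690e-01, -3.08640225e+00,  2.92563069e-03]), 'contact_force': array([-0.79714652, -0.17043215,  0.17579091]), 'moment': array([ 0.00942824, -0.05909291, -0.00713118]), 'gripper_force': 0.0, 'grip_width': 0.0852147621231253}
{'fx': 520.261290552633, 'fy': 520.261290552633, 'cx': 319.29592209664236, 'cy': 242.8251031215021, 'k1': -0.13007877946509067, 'world_from_camera': array([[ 0.85858414, -0.33619762,  0.38704578,  0.05358626],
       [-0.5124407 , -0.54007426,  0.66762588, -0.91796657],
       [-0.01542077, -0.771551  , -0.63598054,  0.96849254],
       [ 0.        ,  0.        ,  0.        ,  1.        ]])}
{
[... 179 characters left out ...]
629,  0.14519556,  0.40460495],
       [-0.99986913,  0.0124656 , -0.0103115 , -0.00599529],
       [ 0.00839128, -0.14531918, -0.98934924,  1.41605676],
       [ 0.        ,  0.        ,  0.        ,  1.        ]])}
{'fx': 361.03536740137685, 'fy': 361.03536740137685, 'cx': 321.19957101996147, 'cy': 232.39007191556675, 'k1': -0.03057708808450337, 'mount': array([[ 8.35590174e-04, -9.62462754e-01, -2.71412508e-01,
         6.73610439e-02],
       [ 9.99999569e-01,  6.94706159e-04,  6.15155922e-04,
        -1.55436812e-03],
       [-4.03512721e-04, -2.71412905e-01,  9.62462920e-01,
        -1.41051598e-01],
       [ 0.00000000e+00,  0.00000000e+00,  0.00000000e+00,
         1.00000000e+00]])}
```

View pics/top0.png

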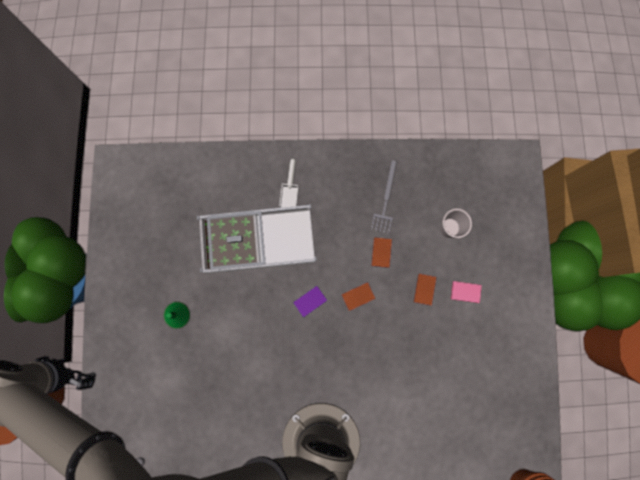

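View pics/side0.png

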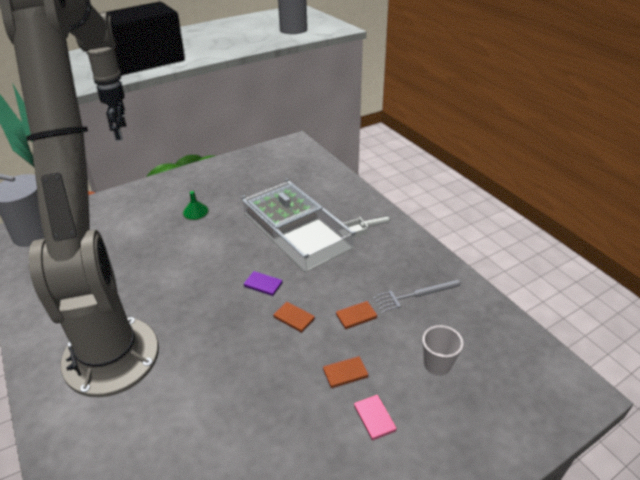

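The top picture shows three terracotta tiles at (382,252), (358,296) and (425,290). The look-alikes are purple at (310,301) and pink at (466,292), neither of which I'll touch. The planter is at (257,238), with its empty half on the right at (288,236), and the door fin is at (234,239). The pot (456,222), rake (385,200), scoop (290,185) and funnel (177,315) stay where they are.

```bash
cat > h.py <<'E'
import numpy as np, cv2
from scipy.optimize import minimize
from scipy.spatial.transform import Rotation as R
from bench import telemetry, grab_frame, calibration, order, silhouettes, r
def shot(name):
    """picture + camera model (K, dist, camera_from_world)"""
    o=telemetry.get_obs(); im=grab_frame(name); c=calibration(name)
    if name=="wrist":
        T=np.eye(4);T[:3,:3]=R.from_rotvec(o["orientation"]).as_matrix();T[:3,3]=o["tcp_pos"];W=T@c["mount"]
    else: W=c["world_from_camera"]
    K=np.array([[c["fx"],0,c["cx"]],[0,c["fy"],c["cy"]],[0,0,1]])
    return im,(K,np.array([c["k1"],0,0,0,0]),np.linalg.inv(W))
def proj(P,cam):
    K,d,C=cam
    return cv2.projectPoints(np.asarray(P,float).reshape(-1,1,3),cv2.Rodrigues(C[:3,:3])[0],C[:3,3],K,d)[0].reshape(-1,2)
def back(px,z,cam):
    K,d,C=cam; W=np.linalg.inv(C)
    n=cv2.undistortPoints(np.asarray(px,float).reshape(-1,1,2),K,d).reshape(-1,2)
    D=np.c_[n,np.ones(len(n))]@W[:3,:3].T
    return W[:3,3]+D*((z-W[2,3])/D[:,2])[:,None]
def box(p,lx,ly,z0,z1):
    x,y,a=p;c,s=np.cos(a),np.sin(a)
    return np.array([[x+c*u-s*v,y+s*u+c*v,z] for z in(z0,z1) for u in(-lx/2,lx/2) for v in(-ly/2,ly/2)])
def fit(mask,cam,p0,lx,ly,z0,z1):
    """pose x,y,yaw of a box whose outline matches the mask"""
    m=cv2.GaussianBlur(mask.astype(np.float32),(0,0),1.2)
    def cost(p):
        h=cv2.convexHull(proj(box(p,lx,ly,z0,z1),cam).astype(np.float32))
        g=np.zeros(m.shape,np.uint8);cv2.fillConvexPoly(g,np.round(h*16).astype(int),255,cv2.LINE_AA,4)
        return float(((cv2.GaussianBlur(g.astype(np.float32)/255,(0,0),1.2)-m)**2).sum()/m.sum())
    best=None
    for k in range(2):
        s=np.array([p0]+[np.add(p0,e) for e in([.012,0,0],[0,.012,0],[0,0,.2])])
        q=minimize(cost,p0,method="Nelder-Mead",options=dict(initial_simplex=s,xatol=1e-5,fatol=1e-6));p0=q.x
    return q.x,q.fun
def terra(im):
    h=cv2.cvtColor(im,cv2.COLOR_BGR2HSV)
    m=cv2.inRange(h,(4,120,60),(18,255,255))
    n,l,st,ce=cv2.connectedComponentsWithStats(m)
    return [(l==i,st[i],ce[i]) for i in range(1,n) if st[i][4]>150]
def tiles(name,z=0):
    im,cam=shot(name);out=[]
    for m,st,ce in terra(im):
        w=back([ce],z+.007,cam)[0]
        if not(.3<w[0]<.95 and abs(w[1])<.6): continue
        pts=cv2.findContours(m.astype(np.uint8),0,1)[0][0].reshape(-1,2)
        W=back(pts,z+.014,cam)[:,:2]*1000
        (c,(a,b),ang)=cv2.minAreaRect(W.astype(np.float32))
        if a<b: ang+=90
        p,f=fit(m,cam,[w[0],w[1],np.radians(ang)],.09,.056,z,z+.014)
        out.append((p,f,ce,st));
    return im,cam,out
E
python3 - <<'E'
from h import *
np.set_printoptions(precision=4,suppress=True)
for n in("top","side"):
    im,cam,o=tiles(n)
    for p,f,ce,st in o: print(n,p[:2],np.degrees(p[2])%180,round(f,3),ce,st)
    for t in("planter","tile1","door","door_grip","pot","rake","scoop","funnel"):
        for s in silhouettes(t,n)[:5]: print(n,t,round(s["p"],2),np.round(s["extent"]),s["mask"].sum())
    s=silhouettes("planter",n)[0]; ex=s["extent"]
    px=(257,238) if n=="top" else (297,225)
    w=back([px],.03,cam)[0]
    for yaw in(0,.1): print(n,"planter",fit(s["mask"],cam,[w[0],w[1],yaw],.172,.338,0,.06))
    if n=="top": cv2.imwrite("pics/crop0.png",cv2.resize(im[150:330,180:500],None,fx=2.5,fy=2.5,interpolation=2))
E
```

```text
top [ 0.5727 -0.1986] 172.56910920868614 0.05 [381.252 252.   ] [372 238  20  29 496]
top [ 0.4542 -0.3309] 167.86585030407022 0.054 [424.6358 289.1398] [414 274  22  31 508]
top [ 0.4368 -0.1219] 113.4715528293468 0.045 [357.9051 296.0909] [342 283  33  27 506]
top planter 0.88 [257. 239. 118.  71.] 6528
top tile1 0.97 [423. 290.  25.  34.] 553
top tile1 0.75 [464. 293.  25.  22.] 519
top tile1 0.7 [358. 298.  34.  32.] 565
top tile1 0.69 [383. 256.  19.  35.] 562
top tile1 0.61 [310. 302.  29.  30.] 558
top door 0.8 [236. 239.  57.  62.] 2834
top door_grip 0.68 [238. 240.  59.  61.] 2935
top pot 0.67 [256. 240. 121.  73.] 6594
top pot 0.56 [456. 222.  34.  28.] 745
top rake 0.95 [385. 192.  25.  66.] 363
top scoop 0.93 [288. 184.  20.  49.] 574
top funnel 0.56 [176. 315.  23.  27.] 575
top planter (array([0.6146, 0.1857, 0.0888]), np.float64(0.004354232456535101))
top planter (array([0.6146, 0.1855, 0.088 ]), np.float64(0.00433571171015501))
side [ 0.4373 -0.1211] 112.78451519224845 0.107 [293.7167 316.3344] [274 302  40  30 646]
side [ 0.5727 -0.1979] 172.98205943259734 0.121 [356.0126 314.4647] [337 302  40  26 637]
side [ 0.4555 -0.3291] 167.71035638298935 0.095 [345.0656 371.5059] [324 357  44  30 854]
side planter 0.75 [298. 226. 117.  96.] 5635
side planter 0.29 [283. 205.  72.  49.] 1835
side tile1 0.84 [294. 317.  42.  33.] 736
side tile1 0.83 [373. 416.  41.  44.] 1124
side tile1 0.63 [357. 317.  40.  24.] 698
side tile1 0.61 [264. 282.  40.  26.] 645
side tile1 0.57 [346. 375.  45.  29.] 975
side door 0.86 [286. 206.  74.  44.] 1870
side door_grip 0.56 [285. 205.  73.  48.] 1819
side pot 0.73 [443. 349.  38.  47.] 1618
side rake 0.85 [424. 295.  72.  28.] 399
side scoop 0.86 [367. 226.  44.  20.] 313
side funnel 0.79 [196. 206.  26.  29.] 475
side planter (array([0.6155, 0.1895, 0.0846]), np.float64(0.011300476267933846))
side planter (array([0.616 , 0.1887, 0.0825]), np.float64(0.011341579258441925))
```

View pics/crop0.png

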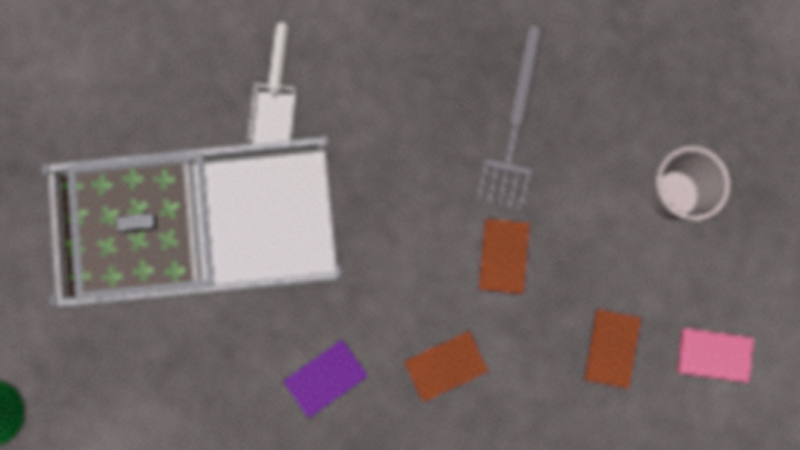

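Both cameras agree to 2 mm: the tiles are at (0.573,-0.199), (0.437,-0.122) and (0.455,-0.330), and the planter is at (0.615,0.187) with a yaw of 5°. The crop confirms the three terracotta tiles, with purple at crop (325,380) and pink at (717,355) excluded. I'll fly over the planter first.

```bash
cat > plan.py <<'E'
from h import *
def Rot(phi):  # tool down, tool x at world yaw phi (rad)
    c,s=np.cos(phi),np.sin(phi); return np.array([[c,s,0],[s,-c,0],[0,0,-1.]])
def plan(wps,pose=None,step=.040):
    """wps: (x,y,z,phi_deg,grip[,hold rows]); prints rows of tool-axis moves in the interface's units"""
    o=telemetry.get_obs()
    p,A=(o["tcp_pos"],R.from_rotvec(o["orientation"]).as_matrix()) if pose is None else pose
    print("t",round(o["clock"],2),"tcp",np.round(o["tcp_pos"],4),"phi",np.round(np.degrees(np.arctan2(A[1,0],A[0,0])),2),
          "F",np.round(o["contact_force"],1),"w",round(o["grip_width"],4),"gf",round(o["gripper_force"],1))
    rows=[]
    for w in wps:
        q,B=np.array(w[:3]),Rot(np.radians(w[3]))
        v=R.from_matrix(A.T@B).as_rotvec(degrees=True); d=q-p
        n=max(1,int(np.ceil(np.linalg.norm(d)/step)),int(np.ceil(np.abs(v).max()/6)))
        for i in range(n):
            Ai=A@R.from_rotvec(v*i/n,degrees=True).as_matrix()
            rows.append([*np.round(v/n/6,3),*np.round(Ai.T@d/n,4),w[4]])
        for _ in range(w[5] if len(w)>5 else 0): rows.append([0]*6+[w[4]])
        p,A=q,B
    while len(rows)%8: rows.append([0]*6+[rows[-1][6]])
    for i in range(0,len(rows),8): print("["+",".join("["+",".join(f"{x+0:g}" for x in w)+"]" for w in rows[i:i+8])+"]")
E
python3 -c "
from plan import *
plan([(.618,.13,.30,95,1)])"
```

```text
t 1.1 tcp [0.2471 0.6282 0.2313] phi 158.52 F [0.3 0.4 0.3] w 0.0855 gf 0.0
[[0,0,0.662,-0.033,-0.0205,-0.0043,1],[0,0,0.662,-0.0343,-0.0182,-0.0043,1],[0,0,0.662,-0.0355,-0.0157,-0.0043,1],[0,0,0.662,-0.0365,-0.0132,-0.0043,1],[0,0,0.662,-0.0373,-0.0107,-0.0043,1],[0,0,0.662,-0.038,-0.0081,-0.0043,1],[0,0,0.662,-0.0384,-0.0054,-0.0043,1],[0,0,0.662,-0.0387,-0.0028,-0.0043,1]]
[[0,0,0.662,-0.0388,-0.0001,-0.0043,1],[0,0,0.662,-0.0387,0.0026,-0.0043,1],[0,0,0.662,-0.0385,0.0053,-0.0043,1],[0,0,0.662,-0.038,0.0079,-0.0043,1],[0,0,0.662,-0.0374,0.0106,-0.0043,1],[0,0,0.662,-0.0365,0.0131,-0.0043,1],[0,0,0.662,-0.0355,0.0156,-0.0043,1],[0,0,0.662,-0.0344,0.018,-0.0043,1]]
```

>>> {"name": "apply_moves", "arguments": {"moves": [[0, 0, 0.662, -0.033, -0.0205, -0.0043, 1], [0, 0, 0.662, -0.0343, -0.0182, -0.0043, 1], [0, 0, 0.662, -0.0355, -0.0157, -0.0043, 1], [0, 0, 0.662, -0.0365, -0.0132, -0.0043, 1], [0, 0, 0.662, -0.0373, -0.0107, -0.0043, 1], [0, 0, 0.662, -0.038, -0.0081, -0.0043, 1], [0, 0, 0.662, -0.0384, -0.0054, -0.0043, 1], [0, 0, 0.662, -0.0387, -0.0028, -0.0043, 1]]}}

```text
clock: 1.77
tcp_pos: [0.4334, 0.3774, 0.2662]
orientation: [-1.413, -2.806, -0.001]
contact_force: [1.5, 0.2, 0.6]
grip_width: 0.0856
gripper_force: 0.0
```

>>> {"name": "apply_moves", "arguments": {"moves": [[0, 0, 0.662, -0.0388, -0.0001, -0.0043, 1], [0, 0, 0.662, -0.0387, 0.0026, -0.0043, 1], [0, 0, 0.662, -0.0385, 0.0053, -0.0043, 1], [0, 0, 0.662, -0.038, 0.0079, -0.0043, 1], [0, 0, 0.662, -0.0374, 0.0106, -0.0043, 1], [0, 0, 0.662, -0.0365, 0.0131, -0.0043, 1], [0, 0, 0.662, -0.0355, 0.0156, -0.0043, 1], [0, 0, 0.662, -0.0344, 0.018, -0.0043, 1]]}}

```text
clock: 2.43
tcp_pos: [0.6186, 0.1283, 0.3006]
orientation: [-2.127, -2.312, -0.001]
contact_force: [0.0, -0.4, 1.4]
grip_width: 0.0856
gripper_force: 0.0
```

```bash
python3 - <<'E'
from plan import *
im,cam=shot("wrist"); cv2.imwrite("pics/w1.png",im); np.savez("cam1.npz",K=cam[0],d=cam[1],C=cam[2])
p=np.array([.615,.187,.0865])
s=silhouettes("planter","wrist")
for k in s[:2]: print(k["p"],k["extent"]); print(fit(k["mask"],cam,p,.172,.338,0,.06))
print(proj(box(p,.172,.338,.058,.058)[:4],cam))
plan([(.5727,-.1986,.15,173,1)])
E
```

```text
0.7 [323.4, 148.7, 187.3, 297.4]
(array([0.61482204, 0.18787102, 0.09098937]), np.float64(0.002842181595042348))
0.66 [329.0, 395.6, 14.7, 6.5]
(array([ 0.40433333,  0.52033333, -1.44683333]), np.float64(0.33771172165870667))
[[247.7542436  289.87777428]
 [228.21569196 -48.26670055]
 [396.25718526 289.59486008]
 [414.76989992 -48.65628214]]
t 2.53 tcp [0.6211 0.1216 0.3013] phi 94.26 F [-0.6 -0.2 -0.5] w 0.0856 gf 0.0
[[0,0.004,-0.937,-0.0225,-0.0052,0.0109,1],[0,0.004,-0.937,-0.0219,-0.0074,0.0109,1],[0,0.004,-0.937,-0.0211,-0.0095,0.0109,1],[0,0.004,-0.937,-0.02,-0.0115,0.0109,1],[0,0.004,-0.937,-0.0188,-0.0134,0.0108,1],[0,0.004,-0.937,-0.0174,-0.0152,0.0108,1],[0,0.004,-0.937,-0.0159,-0.0168,0.0108,1],[0,0.004,-0.937,-0.0141,-0.0183,0.0108,1]]
[[0,0.004,-0.937,-0.0123,-0.0196,0.0108,1],[0,0.004,-0.937,-0.0103,-0.0207,0.0108,1],[0,0.004,-0.937,-0.0082,-0.0216,0.0108,1],[0,0.004,-0.937,-0.0061,-0.0223,0.0108,1],[0,0.004,-0.937,-0.0039,-0.0228,0.0108,1],[0,0.004,-0.937,-0.0016,-0.0231,0.0108,1],[0,0,0,0,0,0,1],[0,0,0,0,0,0,1]]
```

View pics/w1.png

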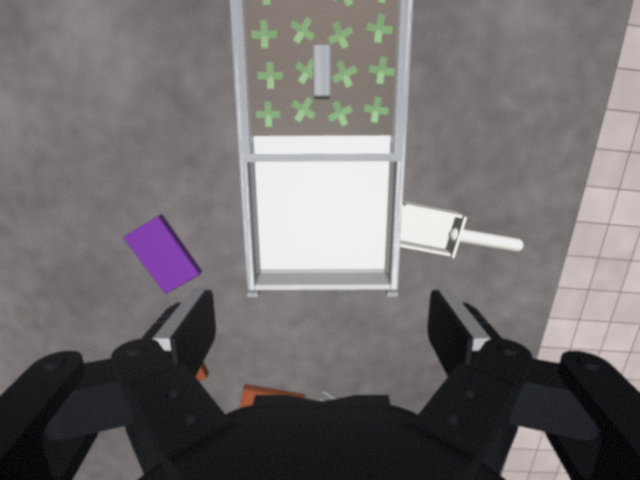

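Wrist view: the empty half's white floor ends at its -y edge, about (259,271) to (387,270). The door's leading bar is at row 157 and the fin's top is around (321,70). The scoop lies outside the right-hand wall.

```bash
python3 - <<'E'
from plan import *
z=np.load("cam1.npz");cam=(z["K"],z["d"],z["C"])
np.set_printoptions(precision=4,suppress=True)
for n,px,h in(("floor -y corners",[(259,271),(387,270)],.006),("rim outer -y",[(248,290),(397,290)],.058),("door bar low edge",[(247,161),(398,161)],.063),("fin top",[(314,44),(328,44),(314,96),(329,96)],.094),("soil end",[(252,135),(391,135)],.04)):
    w=back(px,h,cam)[:,:2]; c=w.mean(0); y=.0885
    d=c-[.615,.187]; print(n,w.tolist(),"planter frame",[d@[np.cos(y),np.sin(y)],d@[-np.sin(y),np.cos(y)]],"yaw",np.degrees(np.arctan2(*(w[0]-w[1])[::-1])))
E
```

```text
floor -y corners [[0.5482642797090918, 0.014207806535535217], [0.713162138740397, 0.029553799251722773]] planter frame [np.float64(0.001057733581876079), np.float64(-0.16586179607390897)] yaw -174.68316112901118
rim outer -y [[0.54421042778122, 0.01107238789993023], [0.7162117818203138, 0.025625580975452922]] planter frame [np.float64(0.0002454361011895335), np.float64(-0.16933541425401286)] yaw -175.16367045052516
door bar low edge [[0.5397539893597149, 0.15868861328658884], [0.6954377775777045, 0.17188553666142442]] planter frame [np.float64(0.0006666378515750173), np.float64(-0.021857385894529485)] yaw -175.1547638362247
fin top [[0.6011578079067088, 0.26825202168851425], [0.6134177751001766, 0.2692912171285773], [0.6046098284313964, 0.22503484051989012], [0.6181802596243384, 0.22618526873423292]] planter frame [np.float64(-0.000316498767734047), np.float64(0.060455407056248224)] yaw -175.15500122309885
soil end [[0.5397680901005167, 0.18460461051959043], [0.6890293684581177, 0.19725459470131046]] planter frame [np.float64(-0.0002516015671032089), np.float64(0.003967366860657155)] yaw -175.155723955716
```

>>> {"name": "apply_moves", "arguments": {"moves": [[0, 0.004, -0.937, -0.0225, -0.0052, 0.0109, 1], [0, 0.004, -0.937, -0.0219, -0.0074, 0.0109, 1], [0, 0.004, -0.937, -0.0211, -0.0095, 0.0109, 1], [0, 0.004, -0.937, -0.02, -0.0115, 0.0109, 1], [0, 0.004, -0.937, -0.0188, -0.0134, 0.0108, 1], [0, 0.004, -0.937, -0.0174, -0.0152, 0.0108, 1], [0, 0.004, -0.937, -0.0159, -0.0168, 0.0108, 1], [0, 0.004, -0.937, -0.0141, -0.0183, 0.0108, 1]]}}

```text
clock: 3.2
tcp_pos: [0.5916, -0.0536, 0.2127]
orientation: [-1.066, -2.953, -0.004]
contact_force: [-0.2, -0.1, -0.5]
grip_width: 0.0853
gripper_force: 0.0
```

>>> {"name": "apply_moves", "arguments": {"moves": [[0, 0.004, -0.937, -0.0123, -0.0196, 0.0108, 1], [0, 0.004, -0.937, -0.0103, -0.0207, 0.0108, 1], [0, 0.004, -0.937, -0.0082, -0.0216, 0.0108, 1], [0, 0.004, -0.937, -0.0061, -0.0223, 0.0108, 1], [0, 0.004, -0.937, -0.0039, -0.0228, 0.0108, 1], [0, 0.004, -0.937, -0.0016, -0.0231, 0.0108, 1], [0, 0, 0, 0, 0, 0, 1], [0, 0, 0, 0, 0, 0, 1]]}}

```text
clock: 3.87
tcp_pos: [0.5716, -0.1917, 0.1473]
orientation: [-0.178, -3.131, -0.006]
contact_force: [0.1, 0.5, -0.1]
grip_width: 0.0857
gripper_force: 0.0
```

```bash
python3 - <<'E'
from plan import *
im,cam,o=tiles("wrist")
for p,f,ce,st in o: print(p[:2],np.degrees(p[2])%180,round(f,3),ce,st)
cv2.imwrite("pics/w2.png",im)
p=[q for q in o if np.hypot(q[0][0]-.573,q[0][1]+.199)<.03][0][0]
plan([(p[0],p[1],-.001,np.degrees(p[2])%180,1,2)])
E
```

```text
[ 0.43581192 -0.12149071] 114.47367011688213 0.024 [394.06056655  34.10193197] [ 327    0  147   93 8437]
[ 0.45585405 -0.32985293] 168.41966405904387 0.058 [118.08322057  84.11695341] [   75    18    85   135 10346]
[ 0.57270298 -0.19860787] 173.0574120597889 0.045 [314.57188161 219.4846723 ] [ 279  166   72  110 7568]
t 3.92 tcp [ 0.5725 -0.1901  0.1477] phi 173.59 F [0.6 1.1 0.1] w 0.0852 gf 0.0
[[0.009,-0.011,0.022,-0.0005,-0.0023,0.0372,1],[0.009,-0.011,0.022,-0.0004,-0.0022,0.0372,1],[0.009,-0.011,0.022,-0.0004,-0.0022,0.0372,1],[0.009,-0.011,0.022,-0.0003,-0.0021,0.0372,1],[0,0,0,0,0,0,1],[0,0,0,0,0,0,1],[0,0,0,0,0,0,1],[0,0,0,0,0,0,1]]
```

>>> {"name": "apply_moves", "arguments": {"moves": [[0.012, -0.015, 0.03, -0.0005, -0.003, 0.033, 1], [0.012, -0.015, 0.03, -0.0005, -0.003, 0.033, 1], [0.012, -0.015, 0.03, -0.0006, -0.003, 0.03, 1], [0, 0, 0, 0, 0, 0, 1], [0, 0, 0, 0, 0, 0, 1], [0, 0, 0, 0, 0, 0, 1], [0, 0, 0, 0, 0, 0, 1], [0, 0, 0, 0, 0, 0, 1]]}}

```text
clock: 4.58
tcp_pos: [0.5745, -0.1991, 0.054]
orientation: [0.187, 3.132, -0.001]
contact_force: [0.0, -0.4, -0.3]
grip_width: 0.0853
gripper_force: 0.0
```

```bash
python3 - <<'E'
from plan import *
im,cam,o=tiles("wrist")
for p,f,ce,st in o: print(p[:2],np.degrees(p[2])%180,round(f,3),ce,st)
cv2.imwrite("pics/w3.png",im)
p=[q for q in o if np.hypot(q[0][0]-.573,q[0][1]+.199)<.03][0][0]
plan([(p[0],p[1],-.001,np.degrees(p[2])%180,1,2)])
E
```

```text
[ 0.45389384 -0.33138491] 168.05838118890262 0.0 [46.60940123 77.26748741] [    0     0    98   156 14296]
[ 0.43558936 -0.1214845 ] 113.7100221442101 0.001 [421.96830986  21.0900088 ] [ 365    0  139   63 4544]
[ 0.57295255 -0.19839164] 172.66851627584555 0.047 [325.3577463  249.75947323] [  272   173   108   158 16098]
t 4.63 tcp [ 0.5742 -0.1992  0.0537] phi 173.16 F [-0.   0.4 -0.5] w 0.0853 gf 0.0
[[-0.002,0.017,0.041,0.0008,0.0003,0.0273,1],[-0.002,0.017,0.041,0.0007,0.0003,0.0273,1],[0,0,0,0,0,0,1],[0,0,0,0,0,0,1],[0,0,0,0,0,0,1],[0,0,0,0,0,0,1],[0,0,0,0,0,0,1],[0,0,0,0,0,0,1]]
```

View pics/w3.png

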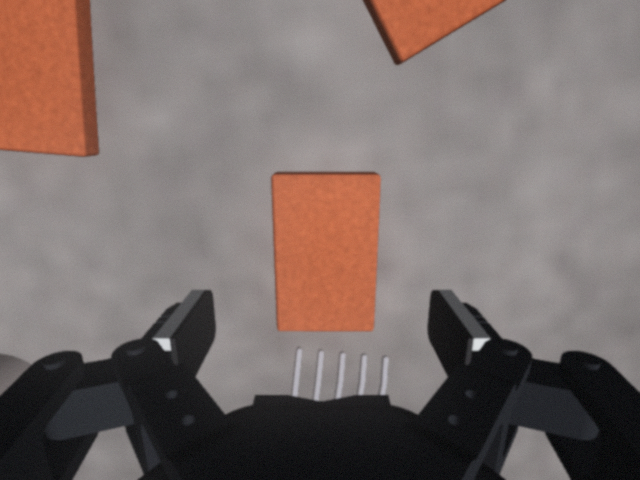

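The tile sits centred between the open fingers, at (326,250). The rake tines at (340,370) are clear. I'll descend and grip.

>>> {"name": "apply_moves", "arguments": {"moves": [[0, 0.017, 0.04, 0.0007, 0.0003, 0.027, 1], [0, 0.017, 0.04, 0.0007, 0.0003, 0.027, 1], [0, 0, 0, 0, 0, 0.0007, 1], [0, 0, 0, 0, 0, 0, 0.2], [0, 0, 0, 0, 0, 0, -0.2], [0, 0, 0, 0, 0, 0, -0.2], [0, 0, 0, 0, 0, 0, -0.2], [0, 0, 0, 0, 0, 0, -0.2]], "grip_force": 40}}

```text
clock: 5.3
tcp_pos: [0.573, -0.199, -0.0009]
orientation: [0.201, 3.135, -0.001]
contact_force: [-0.9, 0.2, 7.9]
grip_width: 0.0551
gripper_force: 43.8
```

```bash
python3 - <<'E'
from plan import *
y=np.radians(4.95);c,s=np.cos(y),np.sin(y)
B=np.array([.615,.187])+(-.083-.015)*np.array([-s,c]); print("drop point",B)
plan([(.5730,-.1984,.12,172.7,-.2),(B[0],B[1],.12,94.95,-.2)])
E
```

```text
drop point [0.62345606 0.0893655 ]
t 5.3 tcp [ 0.573  -0.199  -0.0009] phi 172.65 F [-0.9  0.2  7.9] w 0.0551 gf 43.8
[[-0.002,0,-0.002,0,0.0001,-0.0302,-0.2],[-0.002,0,-0.002,0,0.0001,-0.0302,-0.2],[-0.002,0,-0.002,0,0.0001,-0.0302,-0.2],[-0.002,0,-0.002,0,0.0001,-0.0302,-0.2],[0,0,0.997,-0.001,0.0224,0,-0.2],[0,0,0.997,0.0013,0.0224,0,-0.2],[0,0,0.997,0.0036,0.0222,0,-0.2],[0,0,0.997,0.0059,0.0217,0,-0.2]]
[[0,0,0.997,0.0082,0.0209,0,-0.2],[0,0,0.997,0.0103,0.02,0,-0.2],[0,0,0.997,0.0123,0.0188,0,-0.2],[0,0,0.997,0.0142,0.0174,0,-0.2],[0,0,0.997,0.0159,0.0158,0,-0.2],[0,0,0.997,0.0175,0.0141,0,-0.2],[0,0,0.997,0.0189,0.0122,0,-0.2],[0,0,0.997,0.02,0.0102,0,-0.2]]
[[0,0,0.997,0.021,0.008,0,-0.2],[0,0,0,0,0,0,-0.2],[0,0,0,0,0,0,-0.2],[0,0,0,0,0,0,-0.2],[0,0,0,0,0,0,-0.2],[0,0,0,0,0,0,-0.2],[0,0,0,0,0,0,-0.2],[0,0,0,0,0,0,-0.2]]
```

>>> {"name": "apply_moves", "arguments": {"moves": [[0, 0, 0, 0, 0, -0.03, -0.2], [0, 0, 0, 0, 0, -0.03, -0.2], [0, 0, 0, 0, 0, -0.03, -0.2], [0, 0, 0, 0, 0, -0.031, -0.2], [0, 0, 0.997, -0.001, 0.0224, 0, -0.2], [0, 0, 0.997, 0.0013, 0.0224, 0, -0.2], [0, 0, 0.997, 0.0036, 0.0222, 0, -0.2], [0, 0, 0.997, 0.0059, 0.0217, 0, -0.2]]}}

```text
clock: 5.97
tcp_pos: [0.5878, -0.1091, 0.1191]
orientation: [-0.855, -3.021, 0.0]
contact_force: [0.4, -0.5, -2.3]
grip_width: 0.055
gripper_force: 43.6
```

>>> {"name": "apply_moves", "arguments": {"moves": [[0, 0, 0.997, 0.0082, 0.0209, 0, -0.2], [0, 0, 0.997, 0.0103, 0.02, 0, -0.2], [0, 0, 0.997, 0.0123, 0.0188, 0, -0.2], [0, 0, 0.997, 0.0142, 0.0174, 0, -0.2], [0, 0, 0.997, 0.0159, 0.0158, 0, -0.2], [0, 0, 0.997, 0.0175, 0.0141, 0, -0.2], [0, 0, 0.997, 0.0189, 0.0122, 0, -0.2], [0, 0, 0.997, 0.02, 0.0102, 0, -0.2]]}}

```text
clock: 6.63
tcp_pos: [0.6189, 0.0683, 0.1187]
orientation: [-2.005, -2.415, 0.002]
contact_force: [0.3, 1.1, -1.9]
grip_width: 0.0547
gripper_force: 43.6
```

>>> {"name": "apply_moves", "arguments": {"moves": [[0, 0, 0.997, 0.021, 0.008, 0, -0.2], [0, 0, 0, 0, 0, 0, -0.2], [0, 0, 0, 0, 0, 0, -0.2], [0, 0, 0, 0, 0, 0, -0.2], [0, 0, 0, 0, 0, 0, -0.2], [0, 0, 0, 0, 0, 0, -0.2], [0, 0, 0, 0, 0, 0, -0.2], [0, 0, 0, 0, 0, 0, -0.2]]}}

```text
clock: 7.3
tcp_pos: [0.6227, 0.0883, 0.1181]
orientation: [-2.124, -2.311, 0.003]
contact_force: [-0.3, 0.4, -1.7]
grip_width: 0.055
gripper_force: 43.6
```

```bash
python3 - <<'E'
from plan import *
im,cam=shot("wrist"); cv2.imwrite("pics/w4.png",im)
plan([(.6235,.0894,.03,94.95,-.2,2),(.6235,.0894,.0058,94.95,-.2)])
E
```

```text
t 7.35 tcp [0.6227 0.0885 0.1181] phi 94.85 F [ 0.  -0.8 -2.1] w 0.0551 gf 43.6
[[-0.01,-0.001,-0.006,0.0003,0.0004,0.0293,-0.2],[-0.01,-0.001,-0.006,0.0003,0.0004,0.0294,-0.2],[-0.01,-0.001,-0.006,0.0003,0.0003,0.0294,-0.2],[0,0,0,0,0,0,-0.2],[0,0,0,0,0,0,-0.2],[0,0,0,0,0,0.0242,-0.2],[0,0,0,0,0,0,-0.2],[0,0,0,0,0,0,-0.2]]
```

View pics/w4.png

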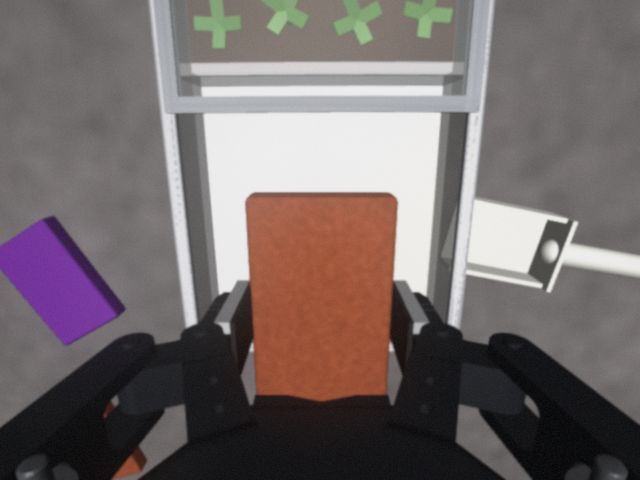

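The tile is held square, centred at column 322 between the walls. The door bar at row 103 is clear of it. I'll lower and release.

>>> {"name": "apply_moves", "arguments": {"moves": [[-0.01, 0, 0, 0.0003, 0.0003, 0.0295, -0.2], [-0.01, 0, 0, 0.0003, 0.0003, 0.0295, -0.2], [-0.01, 0, 0, 0.0003, 0.0003, 0.0295, -0.2], [0, 0, 0, 0, 0, 0.012, -0.2], [0, 0, 0, 0, 0, 0.006, -0.2], [0, 0, 0, 0, 0, 0.0045, -0.2], [0, 0, 0, 0, 0, 0, -0.2], [0, 0, 0, 0, 0, 0, -0.2]]}}

```text
clock: 8.02
tcp_pos: [0.6244, 0.0901, 0.0083]
orientation: [2.124, 2.313, 0.003]
contact_force: [0.3, 0.2, -0.4]
grip_width: 0.0549
gripper_force: 43.6
```

```bash
python3 - <<'E'
from plan import *
plan([(.6235,.0894,.0058,94.95,1,3),(.6235,.0894,.12,94.95,1),(.4355,-.1215,.12,114,1,4)])
E
```

```text
t 8.02 tcp [0.6244 0.0901 0.0083] phi 94.88 F [ 0.3  0.2 -0.4] w 0.0549 gf 43.6
[[0.021,-0.005,-0.011,-0.0006,-0.001,0.0025,1],[0,0,0,0,0,0,1],[0,0,0,0,0,0,1],[0,0,0,0,0,0,1],[0,0,0,0,0,-0.0381,1],[0,0,0,0,0,-0.0381,1],[0,0,0,0,0,-0.0381,1],[0,0,-0.397,-0.0242,-0.0257,0,1]]
[[0,0,-0.397,-0.0231,-0.0267,0,1],[0,0,-0.397,-0.022,-0.0276,0,1],[0,0,-0.397,-0.0209,-0.0285,0,1],[0,0,-0.397,-0.0197,-0.0293,0,1],[0,0,-0.397,-0.0184,-0.0301,0,1],[0,0,-0.397,-0.0171,-0.0309,0,1],[0,0,-0.397,-0.0158,-0.0316,0,1],[0,0,0,0,0,0,1]]
[[0,0,0,0,0,0,1],[0,0,0,0,0,0,1],[0,0,0,0,0,0,1],[0,0,0,0,0,0,1],[0,0,0,0,0,0,1],[0,0,0,0,0,0,1],[0,0,0,0,0,0,1],[0,0,0,0,0,0,1]]
```

>>> {"name": "apply_moves", "arguments": {"moves": [[0, 0, 0, -0.0006, -0.0008, 0.002, -0.2], [0, 0, 0, 0, 0, 0.0005, -0.2], [0, 0, 0, 0, 0, 0, -0.2], [0, 0, 0, 0, 0, 0, -0.2], [0, 0, 0, 0, 0, 0, 0.2], [0, 0, 0, 0, 0, 0, 0.6], [0, 0, 0, 0, 0, 0, 1], [0, 0, 0, 0, 0, 0, 1]]}}

```text
clock: 8.68
tcp_pos: [0.6226, 0.0895, 0.0044]
orientation: [-2.124, -2.314, -0.001]
contact_force: [-0.3, -0.7, -0.3]
grip_width: 0.0849
gripper_force: 0.0
```

>>> {"name": "apply_moves", "arguments": {"moves": [[0, 0, 0, 0, 0, -0.038, 1], [0, 0, 0, 0, 0, -0.038, 1], [0, 0, 0, 0, 0, -0.038, 1], [0, 0, 0, 0, 0, 0, 1], [0, 0, 0, 0, 0, 0, 1], [0, 0, 0, 0, 0, 0, 1], [0, 0, 0, 0, 0, 0, 1], [0, 0, 0, 0, 0, 0, 1]]}}

```text
clock: 9.35
tcp_pos: [0.6215, 0.0894, 0.1169]
orientation: [-2.123, -2.313, 0.003]
contact_force: [-0.2, -0.7, 0.6]
grip_width: 0.0853
gripper_force: 0.0
```

```bash
python3 - <<'E'
from plan import *
im,cam,o=tiles("wrist",.006); cv2.imwrite("pics/w5.png",im)
for p,f,ce,st in o: print(p[:2],np.degrees(p[2])%180,round(f,3),ce,st)
plan([(.4355,-.1215,.12,114,1,4)])
E
```

```text
[0.62365933 0.0878768 ] 94.40645927566383 0.096 [323.95797599 227.80360206] [ 284  168   81  123 9328]
[ 0.44383967 -0.16944706] 59.032883354275285 0.276 [108.58149171 458.28176796] [  78  428   64   52 2172]
t 9.4 tcp [0.6217 0.0893 0.1171] phi 94.9 F [-0.4  0.1 -0.3] w 0.0856 gf 0.0
[[-0.003,0,-0.398,-0.0243,-0.0254,-0.0003,1],[-0.003,0,-0.398,-0.0232,-0.0264,-0.0003,1],[-0.003,0,-0.398,-0.0221,-0.0274,-0.0003,1],[-0.003,0,-0.398,-0.0209,-0.0283,-0.0003,1],[-0.003,0,-0.398,-0.0197,-0.0291,-0.0003,1],[-0.003,0,-0.398,-0.0185,-0.0299,-0.0003,1],[-0.003,0,-0.398,-0.0172,-0.0307,-0.0004,1],[-0.003,0,-0.398,-0.0159,-0.0313,-0.0004,1]]
[[0,0,0,0,0,0,1],[0,0,0,0,0,0,1],[0,0,0,0,0,0,1],[0,0,0,0,0,0,1],[0,0,0,0,0,0,1],[0,0,0,0,0,0,1],[0,0,0,0,0,0,1],[0,0,0,0,0,0,1]]
```

>>> {"name": "apply_moves", "arguments": {"moves": [[0, 0, -0.398, -0.0243, -0.0254, -0.0003, 1], [0, 0, -0.398, -0.0232, -0.0264, -0.0003, 1], [0, 0, -0.398, -0.0221, -0.0274, -0.0003, 1], [0, 0, -0.398, -0.0209, -0.0283, -0.0003, 1], [0, 0, -0.398, -0.0197, -0.0291, -0.0003, 1], [0, 0, -0.398, -0.0185, -0.0299, -0.0003, 1], [0, 0, -0.398, -0.0172, -0.0307, -0.0004, 1], [0, 0, -0.398, -0.0159, -0.0313, -0.0004, 1]]}}

```text
clock: 10.07
tcp_pos: [0.4347, -0.1225, 0.1205]
orientation: [-1.708, -2.636, 0.001]
contact_force: [-0.1, -1.1, 0.9]
grip_width: 0.0858
gripper_force: 0.0
```

>>> {"name": "apply_moves", "arguments": {"moves": [[0, 0, 0, 0, 0, 0.03, 1], [0, 0, 0, 0, 0, 0.03, 1], [0, 0, 0, 0, 0, 0, 1], [0, 0, 0, 0, 0, 0, 1], [0, 0, 0, 0, 0, 0, 1], [0, 0, 0, 0, 0, 0, 1], [0, 0, 0, 0, 0, 0, 1], [0, 0, 0, 0, 0, 0, 1]]}}

```text
clock: 10.73
tcp_pos: [0.4373, -0.1212, 0.0619]
orientation: [1.709, 2.634, 0.002]
contact_force: [0.0, 0.6, 1.6]
grip_width: 0.0854
gripper_force: 0.0
```

```bash
python3 - <<'E'
from plan import *
im,cam,o=tiles("wrist"); cv2.imwrite("pics/w6.png",im)
for p,f,ce,st in o: print(p[:2],np.degrees(p[2])%180,round(f,3),ce,st)
m,st,ce=[t for t in terra(im) if abs(t[1][0]+t[1][2]/2-320)<80][0]
c,rw=int(ce[0]),int(ce[1]);h=cv2.cvtColor(im,cv2.COLOR_BGR2HSV)
t=st
print("left",h[rw,t[0]-4:t[0]+5].tolist(),"right",h[rw,t[0]+t[2]-5:t[0]+t[2]+4].tolist());print("top",h[t[1]-5:t[1]+5,c].tolist(),"bot",h[t[1]+t[3]-5:t[1]+t[3]+5,c].tolist())
p=[q for q in o if np.hypot(q[0][0]-.436,q[0][1]+.121)<.03][0][0]
v=im.copy()
for q in proj(box(p,.09,.056,0,.014),cam): cv2.circle(v,tuple(int(k) for k in np.round(q)),1,(255,255,0),-1)
x,y,w,hh=st[:4];cv2.imwrite("pics/c6.png",cv2.resize(v[max(0,y-20):y+hh+20,x-20:x+w+20],None,fx=3,fy=3,interpolation=0)[:600])
plan([(p[0],p[1],-.0005,np.degrees(p[2])%180,1,2)])
E
```

```text
[ 0.43713937 -0.1222799 ] 114.0791555977496 0.048 [319.91040754 248.3300101 ] [  269   174   104   153 14845]
left [[5, 19, 147], [0, 21, 143], [3, 21, 147], [2, 23, 147], [5, 35, 139], [7, 80, 144], [7, 131, 156], [8, 155, 168], [8, 154, 180]] right [[9, 151, 183], [7, 123, 168], [7, 77, 145], [7, 33, 140], [5, 20, 142], [0, 18, 142], [6, 18, 144], [3, 19, 145], [10, 21, 145]]
top [[5, 24, 141], [3, 19, 135], [5, 20, 139], [4, 30, 138], [6, 63, 137], [8, 117, 133], [8, 152, 141], [8, 152, 161], [9, 156, 178], [8, 157, 183]] bot [[8, 149, 186], [8, 155, 184], [8, 152, 185], [8, 146, 178], [8, 118, 156], [6, 62, 147], [4, 27, 149], [6, 17, 146], [6, 17, 153], [8, 20, 150]]
t 10.78 tcp [ 0.4371 -0.1212  0.0618] phi 114.03 F [-0.9 -0.5  1.3] w 0.0851 gf 0.0
[[0.008,0.001,-0.004,-0.0005,-0.0003,0.0311,1],[0.008,0.001,-0.004,-0.0005,-0.0002,0.0311,1],[0,0,0,0,0,0,1],[0,0,0,0,0,0,1],[0,0,0,0,0,0,1],[0,0,0,0,0,0,1],[0,0,0,0,0,0,1],[0,0,0,0,0,0,1]]
```

View pics/c6.png

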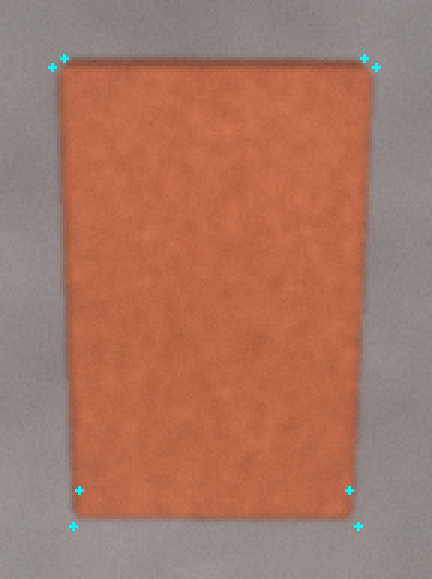

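The crop shows the fitted corners about 1 px outside the tile on all sides, which is even, so the centre is good. I'll lower the saturation threshold slightly and go down to grip.

```bash
sed -i 's/(4,120,60)/(3,75,60)/' h.py; python3 - <<'E'
from plan import *
im,cam,o=tiles("wrist")
for p,f,ce,st in o: print(p[:2],np.degrees(p[2])%180,round(f,3),ce,st)
p=[q for q in o if np.hypot(q[0][0]-.436,q[0][1]+.121)<.03][0][0]
plan([(p[0],p[1],-.0005,np.degrees(p[2])%180,1,2)])
E
```

```text
[ 0.43704373 -0.12217762] 113.76788181556024 0.024 [320.29031836 248.76832059] [  268   173   106   155 15297]
t 10.83 tcp [ 0.4369 -0.1212  0.0616] phi 114.03 F [0.1 0.4 0.6] w 0.0852 gf 0.0
[[0.007,0.001,0.022,-0.0005,-0.0002,0.0311,1],[0.007,0.001,0.022,-0.0005,-0.0002,0.0311,1],[0,0,0,0,0,0,1],[0,0,0,0,0,0,1],[0,0,0,0,0,0,1],[0,0,0,0,0,0,1],[0,0,0,0,0,0,1],[0,0,0,0,0,0,1]]
```

>>> {"name": "apply_moves", "arguments": {"moves": [[0.007, 0, 0.02, -0.0005, -0.0002, 0.031, 1], [0.007, 0, 0.02, -0.0005, -0.0002, 0.031, 1], [0, 0, 0, 0, 0, 0, 1], [0, 0, 0, 0, 0, 0, 0.2], [0, 0, 0, 0, 0, 0, -0.2], [0, 0, 0, 0, 0, 0, -0.2], [0, 0, 0, 0, 0, 0, -0.2], [0, 0, 0, 0, 0, 0, -0.2]]}}

```text
clock: 11.5
tcp_pos: [0.4373, -0.1228, 0.0006]
orientation: [1.716, 2.63, 0.001]
contact_force: [-1.4, 0.4, 8.3]
grip_width: 0.0549
gripper_force: 43.2
```

```bash
python3 - <<'E'
from plan import *
plan([(.437,-.122,.12,113.8,-.2),(.6233,.0894,.12,94.95,-.2,7)])
E
```

```text
t 11.5 tcp [ 0.4373 -0.1228  0.0006] phi 113.74 F [-1.4  0.4  8.3] w 0.0549 gf 43.2
[[0.003,0.003,-0.003,0.0002,0.0001,-0.0398,-0.2],[0.003,0.003,-0.003,0.0003,0,-0.0398,-0.2],[0.003,0.003,-0.003,0.0003,0,-0.0398,-0.2],[0,0,0.393,0.0148,0.032,0,-0.2],[0,0,0.393,0.0161,0.0313,0,-0.2],[0,0,0.393,0.0174,0.0306,0,-0.2],[0,0,0.393,0.0186,0.0299,0,-0.2],[0,0,0.393,0.0198,0.0291,0,-0.2]]
[[0,0,0.393,0.021,0.0283,0,-0.2],[0,0,0.393,0.0221,0.0274,0,-0.2],[0,0,0.393,0.0232,0.0265,0,-0.2],[0,0,0,0,0,0,-0.2],[0,0,0,0,0,0,-0.2],[0,0,0,0,0,0,-0.2],[0,0,0,0,0,0,-0.2],[0,0,0,0,0,0,-0.2]]
[[0,0,0,0,0,0,-0.2],[0,0,0,0,0,0,-0.2],[0,0,0,0,0,0,-0.2],[0,0,0,0,0,0,-0.2],[0,0,0,0,0,0,-0.2],[0,0,0,0,0,0,-0.2],[0,0,0,0,0,0,-0.2],[0,0,0,0,0,0,-0.2]]
```

>>> {"name": "apply_moves", "arguments": {"moves": [[0, 0, 0, 0.0002, 0, -0.0398, -0.2], [0, 0, 0, 0.0003, 0, -0.0398, -0.2], [0, 0, 0, 0.0003, 0, -0.0398, -0.2], [0, 0, 0.393, 0.0148, 0.032, 0, -0.2], [0, 0, 0.393, 0.0161, 0.0313, 0, -0.2], [0, 0, 0.393, 0.0174, 0.0306, 0, -0.2], [0, 0, 0.393, 0.0186, 0.0299, 0, -0.2], [0, 0, 0.393, 0.0198, 0.0291, 0, -0.2]]}}

```text
clock: 12.17
tcp_pos: [0.5538, 0.0122, 0.1196]
orientation: [-1.98, -2.439, -0.002]
contact_force: [0.2, -0.7, -1.5]
grip_width: 0.0545
gripper_force: 44.0
```

>>> {"name": "apply_moves", "arguments": {"moves": [[0, 0, 0.393, 0.021, 0.0283, 0, -0.2], [0, 0, 0.393, 0.0221, 0.0274, 0, -0.2], [0, 0, 0.393, 0.0232, 0.0265, 0, -0.2], [0, 0, 0, 0, 0, 0, -0.2], [0, 0, 0, 0, 0, 0, -0.2], [0, 0, 0, 0, 0, 0.03, -0.2], [0, 0, 0, 0, 0, 0.03, -0.2], [0, 0, 0, 0, 0, 0, -0.2]]}}

```text
clock: 12.83
tcp_pos: [0.618, 0.0882, 0.0541]
orientation: [-2.121, -2.309, 0.013]
contact_force: [-2.4, 0.5, -0.5]
grip_width: 0.0547
gripper_force: 44.0
```

>>> {"name": "apply_moves", "arguments": {"moves": [[0, 0, 0, 0, 0, 0, -0.2], [0, 0, 0, 0, 0, 0, -0.2], [0, 0, 0, 0, 0, 0, -0.2], [0, 0, 0, 0, 0, 0, -0.2], [0, 0, 0, 0, 0, 0, -0.2], [0, 0, 0, 0, 0, 0, -0.2], [0, 0, 0, 0, 0, 0, -0.2], [0, 0, 0, 0, 0, 0, -0.2]]}}

```text
clock: 13.5
tcp_pos: [0.6227, 0.0895, 0.0583]
orientation: [-2.124, -2.314, 0.001]
contact_force: [-0.8, -0.3, -1.1]
grip_width: 0.0547
gripper_force: 44.0
```

```bash
python3 - <<'E'
from plan import *
im,cam=shot("wrist"); cv2.imwrite("pics/w7.png",im)
plan([(.6233,.0894,.030,94.95,-.2,2),(.6233,.0894,.021,94.95,-.2)])
E
```

```text
t 13.55 tcp [0.6226 0.0895 0.0582] phi 94.9 F [ 0.3 -0.4 -1.1] w 0.0548 gf 44.0
[[-0.012,0.001,-0.009,-0.0002,0.0007,0.0282,-0.2],[0,0,0,0,0,0,-0.2],[0,0,0,0,0,0,-0.2],[0,0,0,0,0,0.009,-0.2],[0,0,0,0,0,0,-0.2],[0,0,0,0,0,0,-0.2],[0,0,0,0,0,0,-0.2],[0,0,0,0,0,0,-0.2]]
```

>>> {"name": "apply_moves", "arguments": {"moves": [[-0.012, 0, -0.009, -0.0002, 0.0007, 0.018, -0.2], [0, 0, 0, 0, 0, 0.01, -0.2], [0, 0, 0, 0, 0, 0.005, -0.2], [0, 0, 0, 0, 0, 0.0025, -0.2], [0, 0, 0, 0, 0, 0, -0.2], [0, 0, 0, 0, 0, 0, -0.2], [0, 0, 0, 0, 0, 0, -0.2], [0, 0, 0, 0, 0, 0, -0.2]]}}

```text
clock: 14.22
tcp_pos: [0.6237, 0.0893, 0.0231]
orientation: [2.123, 2.315, 0.001]
contact_force: [-1.0, -0.0, -1.1]
grip_width: 0.0547
gripper_force: 44.0
```

>>> {"name": "apply_moves", "arguments": {"moves": [[0, 0, 0, 0, -0.0003, 0.0015, -0.2], [0, 0, 0, 0, 0, 0.001, -0.2], [0, 0, 0, 0, 0, 0, -0.2], [0, 0, 0, 0, 0, 0, -0.2], [0, 0, 0, 0, 0, 0, -0.2], [0, 0, 0, 0, 0, 0, -0.2], [0, 0, 0, 0, 0, 0, 0.2], [0, 0, 0, 0, 0, 0, 0.6]]}}

```text
clock: 14.88
tcp_pos: [0.6232, 0.0893, 0.0204]
orientation: [2.123, 2.315, 0.001]
contact_force: [0.1, 1.1, -0.6]
grip_width: 0.0653
gripper_force: 0.0
```

>>> {"name": "apply_moves", "arguments": {"moves": [[0, 0, 0, 0, 0, 0, 1], [0, 0, 0, 0, 0, 0, 1], [0, 0, 0, 0, 0, -0.033, 1], [0, 0, 0, 0, 0, -0.033, 1], [0, 0, 0, 0, 0, -0.033, 1], [0, 0, 0, 0, 0, 0, 1], [0, 0, 0, 0, 0, 0, 1], [0, 0, 0, 0, 0, 0, 1]]}}

```text
clock: 15.55
tcp_pos: [0.6226, 0.0895, 0.1186]
orientation: [-2.123, -2.315, 0.001]
contact_force: [0.1, 0.3, -1.6]
grip_width: 0.0855
gripper_force: 0.0
```

```bash
python3 - <<'E'
from plan import *
im,cam,o=tiles("wrist",.020); cv2.imwrite("pics/w8.png",im)
for p,f,ce,st in o: print(p[:2],np.degrees(p[2])%180,round(f,3),ce,st)
x,y,w,hh=[q[3] for q in o if abs(q[2][0]-320)<80][0][:4];cv2.imwrite("pics/c8.png",cv2.resize(im[y-15:y+hh+15,x-15:x+w+15],None,fx=4,fy=4,interpolation=2)[:600,:800])
plan([(.4550,-.3305,.12,168.1,1,4)])
E
```

```text
[0.62377362 0.09021566] 94.96122044277193 0.048 [322.22867681 230.06556017] [  279   166    87   131 10845]
t 15.6 tcp [0.6221 0.0895 0.1179] phi 94.96 F [ 0.3  0.4 -0.2] w 0.0855 gf 0.0
[[-0.001,-0.001,-0.938,-0.0311,-0.0156,-0.0001,1],[-0.001,-0.001,-0.938,-0.0294,-0.0186,-0.0001,1],[-0.001,-0.001,-0.938,-0.0274,-0.0214,-0.0001,1],[-0.001,-0.001,-0.938,-0.0252,-0.024,-0.0001,1],[-0.001,-0.001,-0.938,-0.0227,-0.0263,-0.0001,1],[-0.001,-0.001,-0.938,-0.02,-0.0284,-0.0001,1],[-0.001,-0.001,-0.938,-0.0172,-0.0302,-0.0001,1],[-0.001,-0.001,-0.938,-0.0141,-0.0318,-0.0001,1]]
[[-0.001,-0.001,-0.938,-0.0109,-0.033,-0.0001,1],[-0.001,-0.001,-0.938,-0.0076,-0.0339,-0.0001,1],[-0.001,-0.001,-0.938,-0.0043,-0.0345,-0.0001,1],[-0.001,-0.001,-0.938,-0.0009,-0.0348,-0.0001,1],[-0.001,-0.001,-0.938,0.0025,-0.0347,-0.0002,1],[0,0,0,0,0,0,1],[0,0,0,0,0,0,1],[0,0,0,0,0,0,1]]
[[0,0,0,0,0,0,1],[0,0,0,0,0,0,1],[0,0,0,0,0,0,1],[0,0,0,0,0,0,1],[0,0,0,0,0,0,1],[0,0,0,0,0,0,1],[0,0,0,0,0,0,1],[0,0,0,0,0,0,1]]
```

View pics/c8.png

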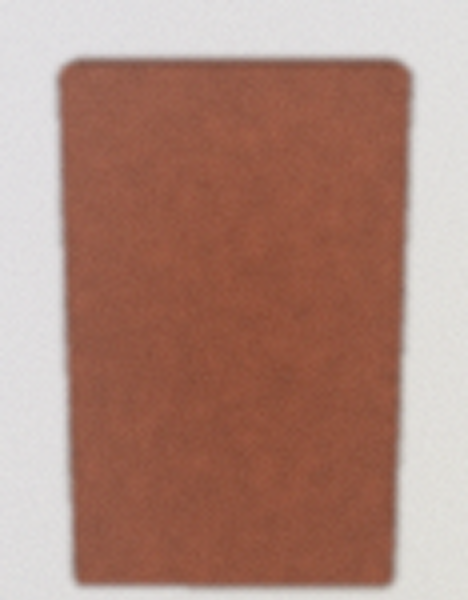

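The crop shows tile 2 covering tile 1, with nothing sticking out. I'll re-fit tile 1's saved picture with the same threshold to compare.

```bash
python3 - <<'E'
from plan import *
import h
c=calibration("wrist");K=np.array([[c["fx"],0,c["cx"]],[0,c["fy"],c["cy"]],[0,0,1]])
for f,pos,phi,z in(("w5",(.6216,.0893,.1170),94.9,.006),("w8",(.6223,.0895,.1183),94.96,.020)):
    T=np.eye(4);T[:3,:3]=Rot(np.radians(phi));T[:3,3]=pos
    cam=(K,np.array([c["k1"],0,0,0,0]),np.linalg.inv(T@c["mount"])); im=cv2.imread(f"pics/{f}.png")
    m,st,ce=[t for t in terra(im) if abs(t[2][0]-320)<60 and t[1][4]>3000][0]
    p,q=fit(m,cam,[.6235,.0894,np.radians(94.9)],.09,.056,z,z+.014); print(f,p[:2],np.degrees(p[2]),q)
    g,q=fit(m,cam,p,.09,.056,z+.012,z+.014); print(f,"top only",g[:2],np.degrees(g[2]),q,st)
E
```

```text
w5 [0.62406191 0.08867103] 94.89791102817867 0.05131351202726364
w5 top only [0.62405073 0.08932209] 94.77386976052333 0.041400615125894547 [ 283  167   83  124 9782]
w8 [0.62355764 0.09024238] 94.72822049949495 0.05108635500073433
w8 top only [0.62347357 0.09098903] 94.72441940407194 0.041571080684661865 [  279   166    87   131 10845]
```

>>> {"name": "apply_moves", "arguments": {"moves": [[0, 0, -0.938, -0.0311, -0.0156, 0, 1], [0, 0, -0.938, -0.0294, -0.0186, 0, 1], [0, 0, -0.938, -0.0274, -0.0214, 0, 1], [0, 0, -0.938, -0.0252, -0.024, 0, 1], [0, 0, -0.938, -0.0227, -0.0263, 0, 1], [0, 0, -0.938, -0.02, -0.0284, 0, 1], [0, 0, -0.938, -0.0172, -0.0302, 0, 1], [0, 0, -0.938, -0.0141, -0.0318, 0, 1]]}}

```text
clock: 16.27
tcp_pos: [0.5182, -0.1702, 0.1177]
orientation: [-1.067, -2.952, 0.001]
contact_force: [0.3, -1.1, -0.3]
grip_width: 0.0852
gripper_force: 0.0
```

>>> {"name": "apply_moves", "arguments": {"moves": [[0, 0, -0.938, -0.0109, -0.033, 0, 1], [0, 0, -0.938, -0.0076, -0.0339, 0, 1], [0, 0, -0.938, -0.0043, -0.0345, 0, 1], [0, 0, -0.938, -0.0009, -0.0348, 0, 1], [0, 0, -0.938, 0.0025, -0.0347, 0, 1], [0, 0, 0, 0, 0, 0.03, 1], [0, 0, 0, 0, 0, 0.03, 1], [0, 0, 0, 0, 0, 0, 1]]}}

```text
clock: 16.93
tcp_pos: [0.4514, -0.3286, 0.0534]
orientation: [-0.326, -3.115, -0.007]
contact_force: [-1.0, 0.5, 0.3]
grip_width: 0.0857
gripper_force: 0.0
```

>>> {"name": "apply_moves", "arguments": {"moves": [[0, 0, 0, 0, 0, 0, 1], [0, 0, 0, 0, 0, 0, 1], [0, 0, 0, 0, 0, 0, 1], [0, 0, 0, 0, 0, 0, 1], [0, 0, 0, 0, 0, 0, 1], [0, 0, 0, 0, 0, 0, 1], [0, 0, 0, 0, 0, 0, 1], [0, 0, 0, 0, 0, 0, 1]]}}

```text
clock: 17.6
tcp_pos: [0.4559, -0.3306, 0.0595]
orientation: [0.325, 3.124, -0.001]
contact_force: [-0.6, 0.2, -0.4]
grip_width: 0.0851
gripper_force: 0.0
```

```bash
python3 - <<'E'
from plan import *
im,cam,o=tiles("wrist"); cv2.imwrite("pics/w9.png",im)
for p,f,ce,st in o: print(p[:2],np.degrees(p[2])%180,round(f,3),ce,st)
p=[q for q in o if np.hypot(q[0][0]-.455,q[0][1]+.33)<.03][0][0]
plan([(p[0],p[1],.0,np.degrees(p[2])%180,1,2)])
E
```

```text
[ 0.45491603 -0.33038993] 167.71921055800516 0.026 [324.46892583 248.46304348] [  272   173   107   155 15640]
t 17.65 tcp [ 0.4558 -0.3306  0.0594] phi 168.12 F [-0.7 -0.2  0.7] w 0.0854 gf 0.0
[[-0.001,0.001,0.033,0.0005,0,0.0297,1],[-0.001,0.001,0.033,0.0005,0,0.0297,1],[0,0,0,0,0,0,1],[0,0,0,0,0,0,1],[0,0,0,0,0,0,1],[0,0,0,0,0,0,1],[0,0,0,0,0,0,1],[0,0,0,0,0,0,1]]
```

>>> {"name": "apply_moves", "arguments": {"moves": [[0, 0, 0.033, 0.0005, 0, 0.0295, 1], [0, 0, 0.033, 0.0005, 0, 0.0295, 1], [0, 0, 0, 0, 0, 0, 1], [0, 0, 0, 0, 0, 0, 0.2], [0, 0, 0, 0, 0, 0, -0.2], [0, 0, 0, 0, 0, 0, -0.2], [0, 0, 0, 0, 0, 0, -0.2], [0, 0, 0, 0, 0, 0, -0.2]]}}

```text
clock: 18.32
tcp_pos: [0.4558, -0.3312, 0.0019]
orientation: [0.336, 3.121, -0.002]
contact_force: [-0.5, 1.2, 7.9]
grip_width: 0.0548
gripper_force: 43.3
```

```bash
python3 - <<'E'
from plan import *
plan([(.455,-.3305,.12,167.7,-.2),(.6233,.0894,.12,94.95,-.2,2),(.6233,.0894,.07,94.95,-.2,5)])
E
```

```text
t 18.32 tcp [ 0.4558 -0.3312  0.0019] phi 167.7 F [-0.5  1.2  7.9] w 0.0548 gf 43.3
[[-0.003,0.009,0,0.0002,0.0001,-0.0394,-0.2],[-0.003,0.009,0,0.0002,0.0002,-0.0394,-0.2],[-0.003,0.009,0,0.0003,0.0002,-0.0394,-0.2],[0,0,0.933,-0.0058,0.0343,0,-0.2],[0,0,0.933,-0.0024,0.0347,0,-0.2],[0,0,0.933,0.001,0.0348,0,-0.2],[0,0,0.933,0.0044,0.0345,0,-0.2],[0,0,0.933,0.0077,0.0339,0,-0.2]]
[[0,0,0.933,0.011,0.033,0,-0.2],[0,0,0.933,0.0142,0.0318,0,-0.2],[0,0,0.933,0.0172,0.0302,0,-0.2],[0,0,0.933,0.0201,0.0284,0,-0.2],[0,0,0.933,0.0227,0.0263,0,-0.2],[0,0,0.933,0.0252,0.024,0,-0.2],[0,0,0.933,0.0274,0.0214,0,-0.2],[0,0,0.933,0.0294,0.0186,0,-0.2]]
[[0,0,0,0,0,0,-0.2],[0,0,0,0,0,0,-0.2],[0,0,0,0,0,0.025,-0.2],[0,0,0,0,0,0.025,-0.2],[0,0,0,0,0,0,-0.2],[0,0,0,0,0,0,-0.2],[0,0,0,0,0,0,-0.2],[0,0,0,0,0,0,-0.2]]
[[0,0,0,0,0,0,-0.2],[0,0,0,0,0,0,-0.2],[0,0,0,0,0,0,-0.2],[0,0,0,0,0,0,-0.2],[0,0,0,0,0,0,-0.2],[0,0,0,0,0,0,-0.2],[0,0,0,0,0,0,-0.2],[0,0,0,0,0,0,-0.2]]
```

>>> {"name": "apply_moves", "arguments": {"moves": [[0, 0.009, 0, 0.0002, 0.0001, -0.0394, -0.2], [0, 0.009, 0, 0.0002, 0.0002, -0.0394, -0.2], [0, 0.009, 0, 0.0003, 0.0002, -0.0394, -0.2], [0, 0, 0.933, -0.0058, 0.0343, 0, -0.2], [0, 0, 0.933, -0.0024, 0.0347, 0, -0.2], [0, 0, 0.933, 0.001, 0.0348, 0, -0.2], [0, 0, 0.933, 0.0044, 0.0345, 0, -0.2], [0, 0, 0.933, 0.0077, 0.0339, 0, -0.2]]}}

```text
clock: 18.98
tcp_pos: [0.5195, -0.1668, 0.1191]
orientation: [-1.089, -2.945, -0.0]
contact_force: [0.9, -0.6, -1.7]
grip_width: 0.0547
gripper_force: 44.0
```

>>> {"name": "apply_moves", "arguments": {"moves": [[0, 0, 0.933, 0.011, 0.033, 0, -0.2], [0, 0, 0.933, 0.0142, 0.0318, 0, -0.2], [0, 0, 0.933, 0.0172, 0.0302, 0, -0.2], [0, 0, 0.933, 0.0201, 0.0284, 0, -0.2], [0, 0, 0.933, 0.0227, 0.0263, 0, -0.2], [0, 0, 0.933, 0.0252, 0.024, 0, -0.2], [0, 0, 0.933, 0.0274, 0.0214, 0, -0.2], [0, 0, 0.933, 0.0294, 0.0186, 0, -0.2]]}}

```text
clock: 19.65
tcp_pos: [0.6228, 0.092, 0.1188]
orientation: [-2.127, -2.309, 0.001]
contact_force: [0.4, -1.1, -0.7]
grip_width: 0.0544
gripper_force: 44.0
```

>>> {"name": "apply_moves", "arguments": {"moves": [[0, 0, 0, 0, 0, 0, -0.2], [0, 0, 0, 0, 0, 0, -0.2], [0, 0, 0, 0, 0, 0.025, -0.2], [0, 0, 0, 0, 0, 0.025, -0.2], [0, 0, 0, 0, 0, 0, -0.2], [0, 0, 0, 0, 0, 0, -0.2], [0, 0, 0, 0, 0, 0, -0.2], [0, 0, 0, 0, 0, 0, -0.2]]}}

```text
clock: 20.32
tcp_pos: [0.6235, 0.0893, 0.0699]
orientation: [-2.124, -2.314, -0.001]
contact_force: [-0.3, -0.6, -1.4]
grip_width: 0.0546
gripper_force: 44.0
```

```bash
python3 - <<'E'
from plan import *
plan([(.6233,.0888,.0375,94.95,-.2,7)])
E
```

```text
t 20.32 tcp [0.6235 0.0893 0.0699] phi 94.9 F [-0.3 -0.6 -1.4] w 0.0546 gf 44.0
[[-0.001,-0.009,-0.009,-0.0005,-0.0002,0.0324,-0.2],[0,0,0,0,0,0,-0.2],[0,0,0,0,0,0,-0.2],[0,0,0,0,0,0,-0.2],[0,0,0,0,0,0,-0.2],[0,0,0,0,0,0,-0.2],[0,0,0,0,0,0,-0.2],[0,0,0,0,0,0,-0.2]]
```

>>> {"name": "apply_moves", "arguments": {"moves": [[0, 0, -0.009, -0.0005, -0.0002, 0.018, -0.2], [0, 0, 0, 0, 0, 0.009, -0.2], [0, 0, 0, 0, 0, 0.004, -0.2], [0, 0, 0, 0, 0, 0.0015, -0.2], [0, 0, 0, 0, 0, 0, -0.2], [0, 0, 0, 0, 0, 0, -0.2], [0, 0, 0, 0, 0, 0, -0.2], [0, 0, 0, 0, 0, 0, -0.2]]}}

```text
clock: 20.98
tcp_pos: [0.6225, 0.0895, 0.0361]
orientation: [-2.121, -2.315, 0.001]
contact_force: [-0.5, -1.0, 1.1]
grip_width: 0.0543
gripper_force: 44.2
```

Tile 3 is seated on the pile. I'll release it, then lower the open fingers along the whole pile and squeeze gently to true up the long sides.

>>> {"name": "apply_moves", "arguments": {"moves": [[0, 0, 0, -0.0004, 0.0005, 0, -0.2], [0, 0, 0, 0, 0, 0, -0.2], [0, 0, 0, 0, 0, 0, 0.2], [0, 0, 0, 0, 0, 0, 0.6], [0, 0, 0, 0, 0, 0, 1], [0, 0, 0, 0, 0, 0, 1], [0, 0, 0, 0, 0, 0.014, 1], [0, 0, 0, 0, 0, 0.014, 1]], "grip_force": 20}}

```text
clock: 21.65
tcp_pos: [0.6232, 0.0892, 0.0071]
orientation: [-2.122, -2.315, 0.0]
contact_force: [0.5, 0.3, -0.2]
grip_width: 0.0853
gripper_force: 0.0
```

>>> {"name": "apply_moves", "arguments": {"moves": [[0, 0, 0, 0, 0, 0, 1], [0, 0, 0, 0, 0, 0, 1], [0, 0, 0, 0, 0, 0, 0.6], [0, 0, 0, 0, 0, 0, 0.2], [0, 0, 0, 0, 0, 0, 0.2], [0, 0, 0, 0, 0, 0, 0.2], [0, 0, 0, 0, 0, 0, 0.2], [0, 0, 0, 0, 0, 0, 0.2]]}}

```text
clock: 22.32
tcp_pos: [0.6233, 0.0891, 0.008]
orientation: [-2.122, -2.315, 0.001]
contact_force: [1.9, -0.5, -0.1]
grip_width: 0.0559
gripper_force: 25.1
```

>>> {"name": "apply_moves", "arguments": {"moves": [[0, 0, 0, 0, 0, 0, 0.4], [0, 0, 0, 0, 0, 0, 0.7], [0, 0, 0, 0, 0, 0, 1], [0, 0, 0, 0, 0, -0.036, 1], [0, 0, 0, 0, 0, -0.036, 1], [0, 0, 0, 0, 0, -0.036, 1], [0, 0, 0, 0, 0, 0, 1], [0, 0, 0, 0, 0, 0, 1]]}}

```text
clock: 22.98
tcp_pos: [0.6242, 0.0893, 0.1178]
orientation: [-2.122, -2.316, -0.004]
contact_force: [0.1, 0.1, -0.0]
grip_width: 0.0857
gripper_force: 0.0
```

```bash
python3 - <<'E'
from plan import *
im,cam,o=tiles("wrist",.034); cv2.imwrite("pics/w10.png",im)
for p,f,ce,st in o: print(p[:2],np.degrees(p[2])%180,round(f,3),ce,st)
x,y,w,hh=[q[3] for q in o if abs(q[2][0]-320)<80][0][:4]
v=im.copy()
cv2.imwrite("pics/c10.png",cv2.resize(v[y-30:y+hh+20,x-40:x+w+40],None,fx=3,fy=3,interpolation=2)[:600,:800])
plan([(.6233,.0894,.13,94.95,1)])
E
```

```text
[0.62379629 0.090771  ] 94.77230210877593 0.033 [319.5301301  235.41152526] [  274   166    92   142 12529]
t 23.03 tcp [0.6228 0.0894 0.116 ] phi 95.01 F [ 0.   0.3 -0.8] w 0.0854 gf 0.0
[[-0.019,-0.013,0.011,0,0.0004,-0.014,1],[0,0,0,0,0,0,1],[0,0,0,0,0,0,1],[0,0,0,0,0,0,1],[0,0,0,0,0,0,1],[0,0,0,0,0,0,1],[0,0,0,0,0,0,1],[0,0,0,0,0,0,1]]
```

View pics/c10.png

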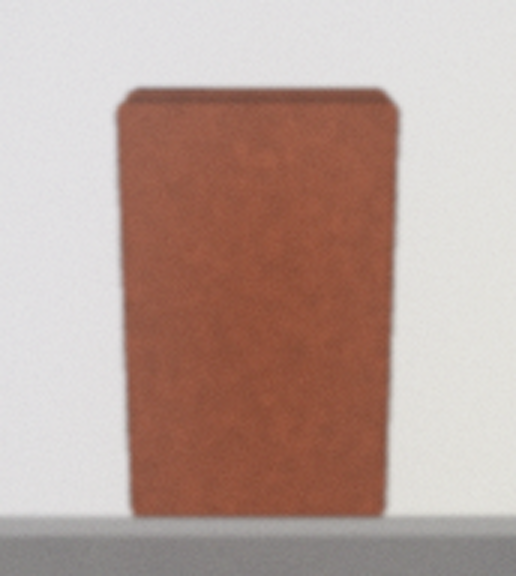

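The pile's long sides are flush and both sides of the crop run straight. From the measurements the bottom tile sits about 1.5 mm towards -y, so I'll nudge the +y ends true with the shut fingers. First I'll check the gap to the door edge.

```bash
python3 - <<'E'
from plan import *
c=calibration("wrist");K=np.array([[c["fx"],0,c["cx"]],[0,c["fy"],c["cy"]],[0,0,1]])
T=np.eye(4);T[:3,:3]=Rot(np.radians(94.87));T[:3,3]=(.6227,.0885,.1181)
cam=(K,np.array([c["k1"],0,0,0,0]),np.linalg.inv(T@c["mount"]))
print("door edge",back([(320,112),(320,110)],.060,cam))
im=cv2.imread("pics/w10.png");print(im[60:125:2,320,1].tolist())
plan([(.6187,.1500,.116,94.95,-1,6),(.6187,.15,.07,94.95,-1,4)])
E
```

```text
door edge [[0.61621911 0.1646393  0.06      ]
 [0.61613391 0.16563921 0.06      ]]
[110, 116, 170, 191, 194, 190, 189, 183, 152, 135, 140, 139, 138, 154, 210, 221, 222, 221, 215, 172, 159, 160, 160, 159, 158, 161, 158, 198, 224, 223, 223, 224, 223]
t 23.03 tcp [0.6228 0.0894 0.116 ] phi 95.01 F [ 0.   0.3 -0.8] w 0.0854 gf 0.0
[[-0.01,-0.007,0.005,0.0304,0.0006,0,-1],[-0.01,-0.007,0.005,0.0304,0.0006,0,-1],[0,0,0,0,0,0,-1],[0,0,0,0,0,0,-1],[0,0,0,0,0,0,-1],[0,0,0,0,0,0,-1],[0,0,0,0,0,0,-1],[0,0,0,0,0,0,-1]]
[[0,0,0,0,0,0.023,-1],[0,0,0,0,0,0.023,-1],[0,0,0,0,0,0,-1],[0,0,0,0,0,0,-1],[0,0,0,0,0,0,-1],[0,0,0,0,0,0,-1],[0,0,0,0,0,0,-1],[0,0,0,0,0,0,-1]]
```

>>> {"name": "apply_moves", "arguments": {"moves": [[-0.01, 0, 0, 0.0304, 0.0006, 0, -1], [-0.01, 0, 0, 0.0304, 0.0006, 0, -1], [0, 0, 0, 0, 0, 0.014, -1], [0, 0, 0, 0, 0, 0.014, -1], [0, 0, 0, 0, 0, 0, -1], [0, 0, 0, 0, 0, 0, -1], [0, 0, 0, 0, 0, 0, -1], [0, 0, 0, 0, 0, 0, -1]]}}

```text
clock: 23.7
tcp_pos: [0.6191, 0.1484, 0.0879]
orientation: [-2.125, -2.314, 0.0]
contact_force: [0.2, -1.0, 1.1]
grip_width: 0.0
gripper_force: 0.0
```

```bash
python3 - <<'E'
from plan import *
plan([(.6187,.1500,.012,94.95,-1)],step=.02)
E
```

```text
t 23.7 tcp [0.6191 0.1484 0.0879] phi 94.89 F [ 0.2 -1.   1.1] w 0.0 gf 0.0
[[0,0,-0.003,0.0004,-0.0001,0.019,-1],[0,0,-0.003,0.0004,-0.0001,0.019,-1],[0,0,-0.003,0.0004,-0.0001,0.019,-1],[0,0,-0.003,0.0004,-0.0001,0.019,-1],[0,0,0,0,0,0,-1],[0,0,0,0,0,0,-1],[0,0,0,0,0,0,-1],[0,0,0,0,0,0,-1]]
```

>>> {"name": "apply_moves", "arguments": {"moves": [[0, 0, 0, 0.0008, 0, 0.015, -1], [0, 0, 0, 0.0008, 0, 0.015, -1], [0, 0, 0, 0, 0, 0.015, -1], [0, 0, 0, 0, 0, 0.015, -1], [0, 0, 0, 0, 0, 0.012, -1], [0, 0, 0, 0, 0, 0.004, -1], [0, 0, 0, 0, 0, 0, -1], [0, 0, 0, 0, 0, 0, -1]]}}

```text
clock: 24.37
tcp_pos: [0.6187, 0.1512, 0.0115]
orientation: [-2.122, -2.315, 0.001]
contact_force: [-0.5, -0.4, -0.5]
grip_width: 0.0
gripper_force: 0.0
```

>>> {"name": "apply_moves", "arguments": {"moves": [[0, 0, 0, -0.002, 0, 0, -1], [0, 0, 0, -0.001, 0, 0, -1], [0, 0, 0, -0.001, 0, 0, -1], [0, 0, 0, -0.0007, 0, 0, -1], [0, 0, 0, -0.0007, 0, 0, -1], [0, 0, 0, -0.0005, 0, 0, -1], [0, 0, 0, 0, 0, 0, -1], [0, 0, 0, 0, 0, 0, -1]]}}

```text
clock: 25.03
tcp_pos: [0.6194, 0.1463, 0.0119]
orientation: [-2.121, -2.316, -0.002]
contact_force: [-0.3, 4.0, 3.2]
grip_width: 0.0001
gripper_force: 2.1
```

>>> {"name": "apply_moves", "arguments": {"moves": [[0, 0, 0, -0.0005, 0, 0, -1], [0, 0, 0, -0.0005, 0, 0, -1], [0, 0, 0, -0.0005, 0, 0, -1], [0, 0, 0, -0.0005, 0, 0, -1], [0, 0, 0, -0.0005, 0, 0, -1], [0, 0, 0, 0, 0, 0, -1], [0, 0, 0, 0, 0, 0, -1], [0, 0, 0, 0, 0, 0, -1]]}}

```text
clock: 25.7
tcp_pos: [0.6195, 0.144, 0.0118]
orientation: [-2.121, -2.316, -0.002]
contact_force: [0.2, 5.4, 3.7]
grip_width: 0.0
gripper_force: 2.6
```

>>> {"name": "apply_moves", "arguments": {"moves": [[0, 0, 0, -0.0005, 0, 0, -1], [0, 0, 0, -0.0005, 0, 0, -1], [0, 0, 0, -0.0005, 0, 0, -1], [0, 0, 0, 0, 0, 0, -1], [0, 0, 0, 0, 0, 0, -1], [0, 0, 0, 0.002, 0, 0, -1], [0, 0, 0, 0.003, 0, 0, -1], [0, 0, 0, 0, 0, 0, -1]]}}

```text
clock: 26.37
tcp_pos: [0.6184, 0.146, 0.0111]
orientation: [-2.122, -2.315, 0.003]
contact_force: [-0.4, 0.6, -0.4]
grip_width: -0.0
gripper_force: 0.0
```

>>> {"name": "apply_moves", "arguments": {"moves": [[0, 0, 0, 0, 0, -0.02, -1], [0, 0, 0, 0, 0, -0.036, -1], [0, 0, 0, 0, 0, -0.036, -1], [0, 0, 0, -0.03, 0, -0.012, -0.5], [0, 0, 0, -0.03, 0, 0, 0.5], [0, 0, 0, 0, 0, 0, 0.5], [0, 0, 0, 0, 0, 0, 0.5], [0, 0, 0, 0, 0, 0, 0.5]]}}

```text
clock: 27.03
tcp_pos: [0.6237, 0.0864, 0.115]
orientation: [-2.122, -2.314, 0.001]
contact_force: [-0.5, -0.0, -0.1]
grip_width: 0.0607
gripper_force: 0.0
```

```bash
python3 - <<'E'
from plan import *
im,cam,o=tiles("wrist",.034); cv2.imwrite("pics/w11.png",im)
for p,f,ce,st in o: print(p[:2],np.degrees(p[2])%180,round(f,3),ce,st)
w=cv2.imread("pics/w10.png")
x,y,ww,hh=[q[3] for q in o if abs(q[2][0]-320)<80][0][:4]
s,_=shot("side")
a=cv2.resize(im[y-20:y+hh+20,x-40:x+ww+40],None,fx=2.5,fy=2.5,interpolation=2)
b=cv2.resize(s[205:270,270:360],None,fx=4,fy=4,interpolation=2)
v=np.zeros((600,800,3),np.uint8);v[:a.shape[0],:a.shape[1]]=a[:600];v[:b.shape[0],-b.shape[1]:]=b;cv2.imwrite("pics/c11.png",v)
f=np.array([.615,.187]);u=np.array([-np.sin(np.radians(4.95)),np.cos(np.radians(4.95))])
print("fin",f+.0605*u)
g=f+.0605*u
plan([(g[0],g[1],.13,94.95,.5,4)])
E
```

```text
[0.62414769 0.08623554] 95.39304757434861 0.029 [320.77790644 239.40844527] [  274   168    94   146 12954]
fin [0.60977967 0.24727436]
t 27.13 tcp [0.6237 0.0878 0.1148] phi 95.08 F [-0.3  0.5 -1. ] w 0.0643 gf 0.0
[[-0.004,-0.002,0.004,0.032,0,-0.003,0.5],[-0.004,-0.002,0.004,0.032,0,-0.003,0.5],[-0.004,-0.002,0.004,0.032,0,-0.003,0.5],[-0.004,-0.002,0.004,0.032,0,-0.003,0.5],[-0.004,-0.002,0.004,0.032,0,-0.003,0.5],[0,0,0,0,0,0,0.5],[0,0,0,0,0,0,0.5],[0,0,0,0,0,0,0.5]]
[[0,0,0,0,0,0,0.5],[0,0,0,0,0,0,0.5],[0,0,0,0,0,0,0.5],[0,0,0,0,0,0,0.5],[0,0,0,0,0,0,0.5],[0,0,0,0,0,0,0.5],[0,0,0,0,0,0,0.5],[0,0,0,0,0,0,0.5]]
```

View pics/c11.png

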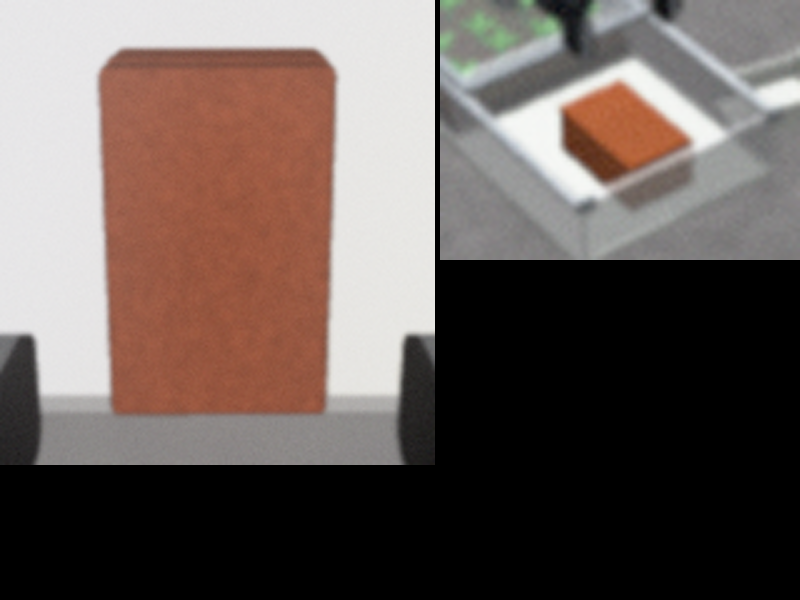

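The pile looks like one clean block in both views, at (215,240) in the crop and in the side inset. Next is the door: I'll go to the fin.

>>> {"name": "apply_moves", "arguments": {"moves": [[0, 0, 0, 0.032, 0, -0.003, 0.5], [0, 0, 0, 0.032, 0, -0.003, 0.5], [0, 0, 0, 0.032, 0, -0.003, 0.5], [0, 0, 0, 0.032, 0, -0.003, 0.5], [0, 0, 0, 0.032, 0, -0.003, 0.5], [0, 0, 0, 0, 0, 0, 0.2], [0, 0, 0, 0, 0, 0, 0.2], [0, 0, 0, 0, 0, 0, 0.2]]}}

```text
clock: 27.8
tcp_pos: [0.6098, 0.2463, 0.1301]
orientation: [-2.12, -2.317, 0.002]
contact_force: [-0.8, -0.4, 0.1]
grip_width: 0.0513
gripper_force: 0.0
```

```bash
python3 - <<'E'
from plan import *
im,cam=shot("wrist")
g=cv2.cvtColor(im,cv2.COLOR_BGR2HSV)
q=proj([[.6098+a*.0863-b*0.9963,.2473-a*.9963-b*.0863,.094] for a in(-.022,.022) for b in(-.008,.008)],cam);print("expected fin",q.round())
x,y=int(q[:,0].mean()),int(q[:,1].mean());print("row",y,im[y,x-40:x+41:2].mean(1).astype(int).tolist())
for s in silhouettes("door_grip","wrist")[:2]: print(s["p"],s["extent"])
plan([(.6098,.2473,.074,94.95,.2,2)])
E
```

```text
expected fin [[336. 221.]
 [304. 221.]
 [335. 300.]
 [305. 300.]]
row 260 [134, 138, 137, 134, 137, 138, 135, 136, 139, 141, 138, 135, 136, 168, 196, 202, 209, 209, 204, 202, 200, 196, 197, 196, 202, 201, 186, 153, 129, 133, 132, 135, 131, 136, 131, 132, 129, 130, 132, 132, 128]
0.61 [322.5, 231.7, 300.0, 262.2]
0.42 [322.6, 389.7, 76.5, 21.8]
t 27.9 tcp [0.6103 0.2445 0.1304] phi 94.9 F [ 0.2 -0.5  0.2] w 0.0512 gf 0.0
[[-0.005,0.002,-0.004,0.0014,-0.0001,0.0282,0.2],[-0.005,0.002,-0.004,0.0014,-0.0001,0.0282,0.2],[0,0,0,0,0,0,0.2],[0,0,0,0,0,0,0.2],[0,0,0,0,0,0,0.2],[0,0,0,0,0,0,0.2],[0,0,0,0,0,0,0.2],[0,0,0,0,0,0,0.2]]
```

The fin is within 1 mm of where it was expected in x, so I'll descend and grip.

>>> {"name": "apply_moves", "arguments": {"moves": [[0, 0, 0, 0.0005, -0.0003, 0.028, 0.2], [0, 0, 0, 0.0005, -0.0003, 0.02, 0.2], [0, 0, 0, 0, 0, 0.008, 0.2], [0, 0, 0, 0, 0, 0, -0.3], [0, 0, 0, 0, 0, 0, -0.8], [0, 0, 0, 0, 0, 0, -0.8], [0, 0, 0, 0, 0, 0, -0.8], [0, 0, 0, 0, 0, 0, -0.8]], "grip_force": 35}}

```text
clock: 28.57
tcp_pos: [0.609, 0.2465, 0.0759]
orientation: [-2.122, -2.314, 0.001]
contact_force: [-5.1, -1.8, 5.2]
grip_width: 0.0146
gripper_force: 36.5
```

```bash
python3 - <<'E'
from plan import *
o=telemetry.get_obs();x,y,z=o["tcp_pos"];d=.135
plan([(x+d*.0863,y-d*.9963,z,94.95,-.8)],step=.018)
E
```

```text
t 28.57 tcp [0.609  0.2465 0.0759] phi 94.98 F [-5.1 -1.8  5.2] w 0.0146 gf 36.5
[[-0.002,-0.001,0.001,-0.0169,0,0,-0.8],[-0.002,-0.001,0.001,-0.0169,0,0,-0.8],[-0.002,-0.001,0.001,-0.0169,0,0,-0.8],[-0.002,-0.001,0.001,-0.0169,0,0,-0.8],[-0.002,-0.001,0.001,-0.0169,0,0,-0.8],[-0.002,-0.001,0.001,-0.0169,0,0,-0.8],[-0.002,-0.001,0.001,-0.0169,0,0,-0.8],[-0.002,-0.001,0.001,-0.0169,0,0,-0.8]]
```

Gripped at about 15 mm, which matches the fin. I'll slide the door gently along -y.

>>> {"name": "apply_moves", "arguments": {"moves": [[0, 0, 0, -0.01, 0, 0, -0.8], [0, 0, 0, -0.015, 0, 0, -0.8], [0, 0, 0, -0.018, 0, 0, -0.8], [0, 0, 0, -0.018, 0, 0, -0.8], [0, 0, 0, -0.018, 0, 0, -0.8], [0, 0, 0, -0.018, 0, 0, -0.8], [0, 0, 0, -0.018, 0, 0, -0.8], [0, 0, 0, -0.01, 0, 0, -0.8]]}}

```text
clock: 29.23
tcp_pos: [0.6201, 0.1205, 0.0759]
orientation: [-2.123, -2.313, 0.0]
contact_force: [-6.0, 0.6, 6.5]
grip_width: 0.015
gripper_force: 36.8
```

>>> {"name": "apply_moves", "arguments": {"moves": [[0, 0, 0, -0.005, 0, 0, -0.8], [0, 0, 0, -0.002, 0, 0, -0.8], [0, 0, 0, -0.002, 0, 0, -0.8], [0, 0, 0, -0.002, 0, 0, -0.8], [0, 0, 0, -0.002, 0, 0, -0.8], [0, 0, 0, -0.002, 0, 0, -0.8], [0, 0, 0, 0, 0, 0, -0.8], [0, 0, 0, 0, 0, 0, -0.8]]}}

```text
clock: 29.9
tcp_pos: [0.6213, 0.1076, 0.0759]
orientation: [-2.121, -2.314, 0.0]
contact_force: [-6.9, 0.2, 8.1]
grip_width: 0.0151
gripper_force: 37.0
```

>>> {"name": "apply_moves", "arguments": {"moves": [[0, 0, 0, -0.001, 0, 0, -0.8], [0, 0, 0, -0.001, 0, 0, -0.8], [0, 0, 0, -0.001, 0, 0, -0.8], [0, 0, 0, -0.001, 0, 0, -0.8], [0, 0, 0, -0.001, 0, 0, -0.8], [0, 0, 0, 0, 0, 0, -0.8], [0, 0, 0, 0, 0, 0, -0.8], [0, 0, 0, 0, 0, 0, -0.8]]}}

```text
clock: 30.57
tcp_pos: [0.6217, 0.103, 0.0758]
orientation: [-2.121, -2.314, -0.0]
contact_force: [-7.1, 0.4, 8.3]
grip_width: 0.0154
gripper_force: 37.0
```

>>> {"name": "apply_moves", "arguments": {"moves": [[0, 0, 0, -0.001, 0, 0, -0.8], [0, 0, 0, -0.001, 0, 0, -0.8], [0, 0, 0, -0.001, 0, 0, -0.8], [0, 0, 0, -0.001, 0, 0, -0.8], [0, 0, 0, 0, 0, 0, -0.8], [0, 0, 0, 0, 0, 0, -0.8], [0, 0, 0, 0, 0, 0, -0.8], [0, 0, 0, 0, 0, 0, -0.8]]}}

```text
clock: 31.23
tcp_pos: [0.6217, 0.1029, 0.0758]
orientation: [-2.116, -2.315, -0.004]
contact_force: [-8.0, 7.8, 9.0]
grip_width: 0.0149
gripper_force: 37.2
```

The door is at its stop: 8 N and no further travel. I'll release and rise.

>>> {"name": "apply_moves", "arguments": {"moves": [[0, 0, 0, 0.002, 0, 0, -0.8], [0, 0, 0, 0, 0, 0, -0.4], [0, 0, 0, 0, 0, 0, 0], [0, 0, 0, 0, 0, 0, 0.4], [0, 0, 0, 0, 0, 0, 0.6], [0, 0, 0, 0, 0, 0, 0.6], [0, 0, 0, 0, 0, -0.03, 0.6], [0, 0, 0, 0, 0, -0.036, 0.6]]}}

```text
clock: 31.9
tcp_pos: [0.6204, 0.1001, 0.1387]
orientation: [-2.12, -2.313, 0.008]
contact_force: [1.6, 0.3, 1.5]
grip_width: 0.0684
gripper_force: 0.0
```

>>> {"name": "apply_moves", "arguments": {"moves": [[0, 0, 0, 0, 0, -0.04, 0.6], [0, 0, 0, 0, 0, -0.04, 0.6], [0, 0, 0, 0, 0, -0.04, 0.6], [0, 0, 0, 0, 0, 0, 0.6], [0, 0, 0, 0, 0, 0, 0.6], [0, 0, 0, 0, 0, 0, 0.6], [0, 0, 0, 0, 0, 0, 0.6], [0, 0, 0, 0, 0, 0, 0.6]]}}

```text
clock: 32.57
tcp_pos: [0.6216, 0.1005, 0.2588]
orientation: [-2.121, -2.314, 0.004]
contact_force: [1.0, -0.5, -0.4]
grip_width: 0.0686
gripper_force: 0.0
```

```bash
python3 - <<'E'
from plan import *
im,cam,o=tiles("wrist",.034);cv2.imwrite("pics/w12.png",im)
for p,f,ce,st in o: print(p[:2],np.degrees(p[2])%180,round(f,3),ce,st)
for s in silhouettes("door","wrist")[:2]:
    print(s["p"],s["extent"]); print(fit(s["mask"],cam,[.6222,.1043,.0865],.164,.166,.058,.064))
for n in("top","side"):
    _,c=shot(n)
    for t in("rake","scoop","pot","funnel"): print(n,t,[(round(s["p"],2),np.round(s["extent"]).tolist()) for s in silhouettes(t,n)[:2]])
s=telemetry.get_obs();print(s["tcp_pos"],s["clock"],s["contact_force"])
E
```

```text
[0.59844094 0.31447517] 8.886458193379069 0.555 [339.45698166   7.23554302] [292   0  90  24 709]
0.64 [323.6, 196.8, 182.9, 175.2]
(array([0.62215419, 0.1042506 , 0.09086831]), np.float64(0.0038814025465399027))
top rake [(0.83, [388.0, 191.0, 15.0, 59.0])]
top scoop [(0.66, [292.0, 180.0, 14.0, 48.0]), (0.42, [299.0, 236.0, 29.0, 54.0])]
top pot [(0.85, [454.0, 223.0, 34.0, 30.0])]
top funnel [(0.82, [175.0, 316.0, 25.0, 31.0])]
side rake []
side scoop [(0.56, [369.0, 228.0, 46.0, 20.0])]
side pot [(0.95, [444.0, 348.0, 39.0, 50.0])]
side funnel [(0.59, [196.0, 203.0, 23.0, 29.0])]
[0.62254405 0.10049818 0.26059473] 33.1667 [-0.45484084 -1.08464114  0.11378679]
```

```bash
python3 -c "
from bench import order
print(order.hand_in())"
```

```text
the job is handed in; nothing more can be done
None
```

I stacked the three terracotta tiles flush in the planter's empty half, slid the door over them to its stop (firm contact, no more travel), and handed the job in at about 33 s; the pots, tools and coloured look-alikes were not touched.

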